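Hang welded brackets under carriers on the priming bar

ROBOT

A 7-joint arm with a two-finger parallel gripper is mounted at the origin on the work surface. World frame = base frame: x ahead of the robot, y to its left, z up, the work surface at z = 0. Lengths are in m, angles in rad, forces in N, time in s.
With the tool pointing down it reaches from about 0.4 to 0.85 m from the base axis. Payload 4.5 kg.
Tool frame: the origin (TCP) lies on the centre line of the jaws, within the pads' length; the fingertips stand 22 mm ahead of it and the grasp point (between the pads) lies 3 mm ahead of it (manip.finger_overhang is the distance from the TCP to the fingertips, in m); z points along the fingers, y is the line along which they close (so a half turn about z gives the same grasp; the last joint's range is limited). The gripper opens to 88 mm and grips with 3 to 60 N. Pads are 18 mm wide; open, the fingers measure 123 mm over their backs; the gripper's body (75 mm by 187 mm) begins 45 mm behind the grasp point.
Start: joints at [-1.233, 0.689, -0.195, 1.565, 0.157, 0.902, -0.215], TCP at [0.187, 0.596, 0.261] pointing down, gripper open.
Joint ranges: [-3.01, 3.01], [-0.46, 2.08], [-1.47, 1.51], [0.13, 2.56], [-1, 4.14], [0.04, 2.09], [-2.66, 2.66]. Speed limits (rad/s): [2.57, 2.57, 3.14, 3.14, 3.14, 3.14, 3.14].

INTERFACE

Orientations are given as a rotation vector (axis times angle).
In Python, from rig import manip, vision gives the robot as it stands.
- The arm moves only by the tool step_arm, never from a script. Its argument "deltas" is a list of rows, each an object with "claw": the closure, from 0 (fully open) to 1 (shut); "delta_pos": the shift along the tool's x, y, z in m, a list of three; "twist": the turn about the tool's z in rad. In form: [{"claw": claw, "delta_pos": [x, y, z], "twist": twist}, ...]. A call has 1 to 10 rows; each row shifts and turns the commanded pose from where the row before left it, along the tool's axes as they then stand; what a row does not reach is not made up. A row lasts 1/10 s, in which the tool goes at most 50 mm and 8.59 degrees, less where a joint would pass 70% of its speed; a pose out of reach is approached as far as the arm can. A call is refused whole if a number of a shift passes 0.05 or a number of a turn 0.15, either way. A call with a gripper value outside its range is refused whole. The fingers move at their own pace and stop on an object; "force" is the grip in N (left out, the last holds). Time passes only in rows, so rows that do not move let the fingers close. It gives the time, the measured TCP pose, the force, the opening and the grip force at its end, in the units of the state.
- manip.observe(): the state, without advancing time (a new reading comes with each control period).
- vision.get_image(name): name is "scene" or "top" or "wrist"; returns a dict with "color" (480x640x3 uint8, red, green, blue), "fx", "fy", "cx", "cy" (pixels), "k1" (the pictures are not rectified: a ray, as slopes to the right and down, at radius r is drawn at 1 + k1 r^2 times it, then the intrinsics apply), "R" (3x3) and "t" (3): a world point X has camera coordinates R X + t. Camera axes: x right, y down, z forward; pixel columns grow to the right and rows downward; lengths in m; the calibration is good to about 2 mm. A picture is of the moment at which its call begins. There is no depth.
- manip.hand_in(): hands the job in; it is judged then, once.
The state is a dict: "time": time; "joint_positions": joint angles; "qvel": joint speeds; "tau": joint torques, N m; "eef_pos": TCP position; "orientation": TCP orientation; "contact_force": force on the tool from outside, world axes, zero at the start; "ft_torque": the same for the moment, N m; "opening": finger opening in m; "finger_force": force on a finger pad.
Only numpy, scipy, OpenCV 4.12 (cv2) and the standard library are available. Lean on these libraries where they do the work, as an engineer would, in place of code of your own. Each camera call takes 0.05 s, during which the arm holds its last target. There are 200 camera calls.

TASK

Load the blue priming bar: hang every bare-steel bracket by its hook from the middle of a yellow carrier's lower crossbar, one bracket to a carrier, with each carrier hanging by its own hook at its own station between the collars of the bar. Use a carrier that already hangs there first, bring up from the bench only as many more as the brackets need, and leave the spare carriers standing upright on the bench. Finish with everything hanging still, and leave the spray can, wire brush and red magnetic square where they are.

Things in the scene. Friction and masses are not known exactly. Their poses are not given: they have to be found in the camera images.
- station0 (a point): Top of the priming bar in the middle of a station. Fixed blue stand: 12 mm round bar, axis 325 mm high, along this point's y; +x away from the robot. Three stations 150 mm apart, each between two dark collars (22 mm across, 50 mm clear between); posts 75 mm beyond the outer stations. Drip tray below, 140 (x) x 390 mm, 12 mm rims. Station nearest the loose parts.
- station1 (a point): The same point of the middle station, 150 mm along +y from station0.
- station2 (a point): The same point of the far (+y) station, 300 mm along +y from station0.
- carrier_a: Yellow carrier, 0.42 kg, 120 mm wide (y), stands on the bench at the start (None if absent); origin on the bench midway between its feet (60 x 16 x 6 mm, y = +-52 mm). Round crossbar 10 mm thick along y, axis 22 mm above origin, x = 0; open window above it, 99 mm wide, 27 to 79 mm high; top bar to 84 mm; hook on top. Hung on the stand, its origin is 148 mm below the bar's axis.
- carrier_b: Same as carrier_a (None if absent). Hook of every carrier: flat bar 20 mm wide (y), 5 mm thick; vertical shank at x = -28 mm (robot's side), 89 to 126 mm above the origin, free to grip across its 20 mm; then it slopes in to an arch 29 mm clear inside (x), inner top 154 mm up, to a tip at x = +19 mm ending 133 mm up, open downward: it drops over a bar from above or enters from the shank's side. Overall height 160 mm.
- carrier_c: Same as carrier_a (None if absent). Carriers and brackets stand on the bench with x axes -0.5 to 0.05 rad from world x at the start.
- bracket_a: Bare-steel foot bracket, 0.40 kg, stands on the bench at the start; origin under the centre of its base plate 60 (x) x 80 (y) x 6 mm; web 60 mm wide (y), 5 mm thick, up to 60 mm; hook on top. Hung on a carrier's crossbar, its origin is 125 mm below the crossbar's axis (103 mm below the carrier's origin).
- bracket_b: Same as bracket_a. Hook of every bracket: flat bar 20 mm wide (y), 5 mm thick; vertical shank at x = -28 mm (robot's side), 65 to 102 mm above the origin, free to grip across its 20 mm; then it slopes in to an arch 29 mm clear inside (x), inner top 130 mm up, to a tip at x = +19 mm ending 109 mm up, open downward: it drops over a bar from above or enters from the shank's side. Overall height 136 mm.
- bracket_c: Same as bracket_a. A hung carrier or bracket that is knocked stays on its hook but may swing for up to about 10 s.
- hung_a: Yellow carrier, same as carrier_a; if present, it hangs at station0 at the start, its x along the station's x; None if absent.
- hung_b: Yellow carrier, same as carrier_a; if present, it hangs at station1 at the start, its x along the station's x; None if absent.
- hung_c: Yellow carrier, same as carrier_a; if present, it hangs at station2 at the start, its x along the station's x; None if absent.
- hung_a_bar (a point): Top of the middle of hung_a's lower crossbar, 27 mm above its origin.
- hung_b_bar (a point): Top of the middle of hung_b's lower crossbar, 27 mm above its origin.
- hung_c_bar (a point): Top of the middle of hung_c's lower crossbar, 27 mm above its origin.
- carrier_a_bar (a point): Top of the middle of carrier_a's lower crossbar, 27 mm above its origin.
- carrier_b_bar (a point): Top of the middle of carrier_b's lower crossbar, 27 mm above its origin.
- carrier_c_bar (a point): Top of the middle of carrier_c's lower crossbar, 27 mm above its origin.
- bracket_a_hook (a point): Inner top of bracket_a's hook, 130 mm above its origin.
- bracket_b_hook (a point): Inner top of bracket_b's hook, 130 mm above its origin.
- bracket_c_hook (a point): Inner top of bracket_c's hook, 130 mm above its origin.
- spray_can: Bystander: spray can 60 mm across, 160 mm tall, origin under its centre.
- wire_brush: Bystander: wire brush lying on the bench, origin under its middle.
- magnet_square: Bystander: red magnetic welding square, about 100 x 90 x 20 mm, origin under the middle of its longer leg.

How it is judged:
At the end, for the whole second after the job is handed in: Each bracket's hook top is within 25 mm of the middle of a carrier's crossbar; each carrier hung at the start or brought up hangs with its origin within 30 mm of below a station and bears a bracket; other carriers stand on the bench; all upright within 0.2 rad and at rest (0.03 m/s) ((distance between bracket_a_hook and hung_a_bar below 0.025 m or distance between bracket_a_hook and hung_b_bar below 0.025 m or distance between bracket_a_hook and hung_c_bar below 0.025 m or distance between bracket_a_hook and carrier_a_bar below 0.025 m or distance between bracket_a_hook and carrier_b_bar below 0.025 m or distance between bracket_a_hook and carrier_c_bar below 0.025 m) and angle between each of bracket_a, bracket_b, bracket_c, hung_a, hung_b, hung_c, carrier_a, carrier_b, carrier_c's own z axis and vertical below 0.2 rad and linear speed of each of bracket_a, bracket_b, bracket_c, hung_a, hung_b, hung_c, carrier_a, carrier_b, carrier_c below 0.03 m/s and (distance between bracket_b_hook and hung_a_bar below 0.025 m or distance between bracket_b_hook and hung_b_bar below 0.025 m or distance between bracket_b_hook and hung_c_bar below 0.025 m or distance between bracket_b_hook and carrier_a_bar below 0.025 m or distance between bracket_b_hook and carrier_b_bar below 0.025 m or distance between bracket_b_hook and carrier_c_bar below 0.025 m) and (distance between bracket_c_hook and hung_a_bar below 0.025 m or distance between bracket_c_hook and hung_b_bar below 0.025 m or distance between bracket_c_hook and hung_c_bar below 0.025 m or distance between bracket_c_hook and carrier_a_bar below 0.025 m or distance between bracket_c_hook and carrier_b_bar below 0.025 m or distance between bracket_c_hook and carrier_c_bar below 0.025 m) and height (world z) of hung_a between 0.167 and 0.187 m and (horizontal distance between hung_a and station0 below 0.03 m or horizontal distance between hung_a and station1 below 0.03 m or horizontal distance between hung_a and station2 below 0.03 m) and distance between any of bracket_a_hook, bracket_b_hook, bracket_c_hook and hung_a_bar below 0.025 m and height (world z) of hung_b between 0.167 and 0.187 m and (horizontal distance between hung_b and station0 below 0.03 m or horizontal distance between hung_b and station1 below 0.03 m or horizontal distance between hung_b and station2 below 0.03 m) and distance between any of bracket_a_hook, bracket_b_hook, bracket_c_hook and hung_b_bar below 0.025 m and height (world z) of hung_c between 0.167 and 0.187 m and (horizontal distance between hung_c and station0 below 0.03 m or horizontal distance between hung_c and station1 below 0.03 m or horizontal distance between hung_c and station2 below 0.03 m) and distance between any of bracket_a_hook, bracket_b_hook, bracket_c_hook and hung_c_bar below 0.025 m and (height (world z) of carrier_a below 0.01 m or (height (world z) of carrier_a between 0.167 and 0.187 m and (horizontal distance between carrier_a and station0 below 0.03 m or horizontal distance between carrier_a and station1 below 0.03 m or horizontal distance between carrier_a and station2 below 0.03 m) and distance between any of bracket_a_hook, bracket_b_hook, bracket_c_hook and carrier_a_bar below 0.025 m)) and (height (world z) of carrier_b below 0.01 m or (height (world z) of carrier_b between 0.167 and 0.187 m and (horizontal distance between carrier_b and station0 below 0.03 m or horizontal distance between carrier_b and station1 below 0.03 m or horizontal distance between carrier_b and station2 below 0.03 m) and distance between any of bracket_a_hook, bracket_b_hook, bracket_c_hook and carrier_b_bar below 0.025 m)) and (height (world z) of carrier_c below 0.01 m or (height (world z) of carrier_c between 0.167 and 0.187 m and (horizontal distance between carrier_c and station0 below 0.03 m or horizontal distance between carrier_c and station1 below 0.03 m or horizontal distance between carrier_c and station2 below 0.03 m) and distance between any of bracket_a_hook, bracket_b_hook, bracket_c_hook and carrier_c_bar below 0.025 m))); the robot touches nothing.
It fails at once if the spray can was moved by more than 30 mm (distance of spray_can from where it was at the start of the episode above 0.03 m).
It fails at once if the wire brush was moved by more than 30 mm (distance of wire_brush from where it was at the start of the episode above 0.03 m).
It fails at once if the magnet square was moved by more than 30 mm (distance of magnet_square from where it was at the start of the episode above 0.03 m).
Of hung_a, hung_b, hung_c only 1 to 2 are there at a start; the rules pass over those that are not, and their reading is None.
Of carrier_a, carrier_b, carrier_c only 2 to 3 are there at a start; the rules pass over those that are not, and their reading is None.
At some moment in a run one of bracket_a, bracket_b, bracket_c may be knocked a few centimetres aside while the robot is not near it.
It also fails if it takes over 210 s, if anything falls off the work surface, if the arm or the gripper's body presses on something with over 40 N, if the wrist force passes 120 N, or if a joint passes its speed limit or range.

## Working session

There is one attempt and no reset: what is moved stays moved. The work goes in short steps, Python scripts to look and compute and a tool call to move; the robot and the scene stay as the last step left them, time stands still between calls to the robot, and variables do not carry over. Pictures are saved under pics/ and viewed, at most 14 in all, crops included, and the job is handed in when it is done.

Besides the shell and the picture viewer there is one more tool, called after ">>>" as name(argument=value, ...) on one line, values as JSON. step_arm: Moves the arm, as the interface text tells. Its arguments: {"type":"object","properties":{"deltas":{"type":"array","items":{"type":"object","properties":{"claw":{"type":"number"},"delta_pos":{"type":"array","items":{"type":"number"}},"twist":{"type":"number"}}}},"force":{"type":"number"}},"required":["deltas"]}

```bash
mkdir -p pics; ls
python3 - <<'E'
from rig import manip, vision
import cv2
for n in ("scene","top"):
    d=vision.get_image(n); cv2.imwrite(f"pics/{n}0.png",d["color"][:,:,::-1])
    print(n,{k:(v if not hasattr(v,'round') else v.round(3).tolist()) for k,v in d.items() if k!='color'})
print(manip.observe())
E
```

```text
pics
scene {'fx': 516.9312267388349, 'fy': 516.9312267388349, 'cx': 321.5198974532127, 'cy': 245.18478077957343, 'k1': -0.053489497557520076, 'R': [[0.546, 0.838, 0.01], [0.688, -0.442, -0.575], [-0.478, 0.321, -0.818]], 't': [-0.334, -0.273, 1.858]}
top {'fx': 536.6259615736734, 'fy': 536.6259615736734, 'cx': 322.4738891557387, 'cy': 240.4328317202676, 'k1': 0.014484610471154565, 'R': [[0.01, -1.0, -0.002], [-0.979, -0.009, -0.205], [0.205, 0.004, -0.979]], 't': [-0.002, 0.587, 1.298]}
{'time': 0.1, 'joint_positions': array([-1.23321554,  0.68990502, -0.19453624,  1.56622711,  0.1572813 ,
        0.90248537, -0.21506866]), 'qvel': array([-0.00204328, -0.00018504,  0.00066553, -0.00250522, -0.00214055,
       -0.00248097, -0.00037226]), 'tau': array([-3.63725791e-03, -5.28503358e+01, -1.27172906e+00, -1.53835452e+01,
       -5.25522628e-02,  1.98185146e-03,  4.21130437e-05]), 'eef_pos': array([0.18682513, 0.59587457, 0.25999098]), 'orientation': array([-4.75155203e-01, -3.10529270e+00,  2.55709940e-03]), 'contact_force': array([-0.12792118,  1.48209219,  0.00231368]), 'ft_torque': array([0.048296  , 0.0118377 , 0.01498327]), 'finger_force': 0.0, 'opening': 0.0882245401276439}
```

View pics/scene0.png

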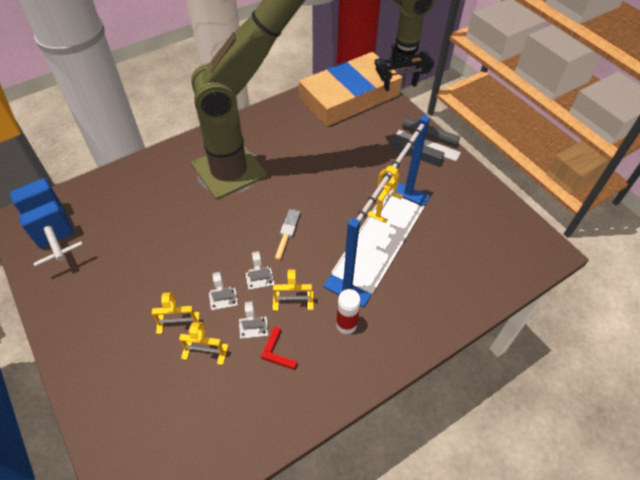

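View pics/top0.png

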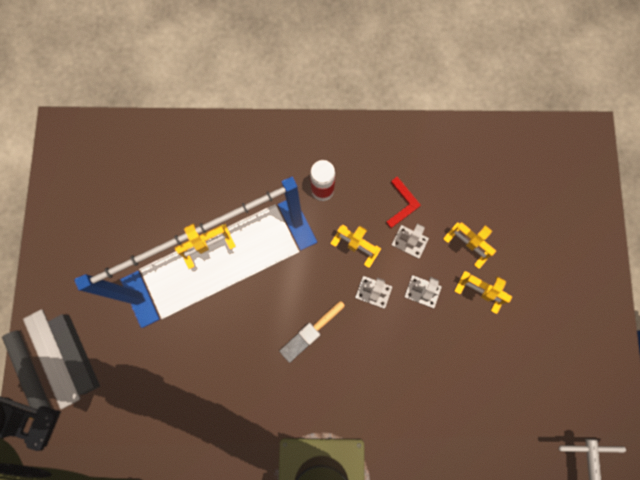

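The scene shows one carrier hanging at the middle station (top view ~205,245). Three carriers stand at about (357,242), (472,240) and (487,290) in the top view, and three brackets at (410,240), (373,290) and (423,290). The gripper body cannot get into a hung carrier, so I'll carry each carrier over to a bracket, lift the bracket onto it, and hang the pair.

```bash
cat > h.py <<'E'
import numpy as np, cv2
from scipy.spatial.transform import Rotation
from rig import manip, vision
def px2ray(d,uv):
    uv=np.atleast_2d(np.array(uv,float)); p=(uv-[d["cx"],d["cy"]])/[d["fx"],d["fy"]]
    q=p.copy()
    for _ in range(8): q=p/(1+d["k1"]*(q**2).sum(1,keepdims=True))
    R=np.array(d["R"]);t=np.array(d["t"])
    return -R.T@t, np.c_[q,np.ones(len(q))]@R
def onz(d,uv,z):
    o,r=px2ray(d,uv); return o+r*((z-o[2])/r[:,2:3])
def proj(d,X):
    c=np.atleast_2d(X)@np.array(d["R"]).T+np.array(d["t"]); q=c[:,:2]/c[:,2:]
    q=q*(1+d["k1"]*(q**2).sum(1,keepdims=True)); return q*[d["fx"],d["fy"]]+[d["cx"],d["cy"]]
def tri(d1,uv1,d2,uv2):
    A=np.zeros((3,3));b=np.zeros(3)
    for d,uv in((d1,uv1),(d2,uv2)):
        o,r=px2ray(d,uv);r=r[0]/np.linalg.norm(r[0]);P=np.eye(3)-np.outer(r,r);A+=P;b+=P@o
    return np.linalg.solve(A,b)
def pose():
    s=manip.observe(); R=Rotation.from_rotvec(s["orientation"]).as_matrix()
    return s["eef_pos"],R,np.arctan2(R[1,0],R[0,0])
E
python3 - <<'E'
from h import *
d=vision.get_image("top");c=d["color"][:,:,::-1]
a=cv2.resize(c[170:330,320:520],None,fx=4,fy=4,interpolation=cv2.INTER_CUBIC)
cv2.imwrite("pics/t1.png",a[:600])
d2=vision.get_image("scene");c2=d2["color"][:,:,::-1]
b=cv2.resize(c2[245:370,145:325],None,fx=4.4,fy=4.4,interpolation=cv2.INTER_CUBIC)
cv2.imwrite("pics/s1.png",b)
# stand in top & scene
print(onz(d,[[290,188],[86,283]],.325)); print(pose()); w=vision.get_image("wrist"); print(w["t"],pose()[1].T@(-np.array(w["R"]).T@w["t"]-pose()[0]), np.array(w["R"])@pose()[1],w["fx"])
E
```

```text
[[0.64221499 0.07078367 0.325     ]
 [0.44082785 0.47274888 0.325     ]]
(array([0.18686587, 0.5960735 , 0.26024662]), array([[-9.54233934e-01,  2.99061104e-01, -2.36582983e-04],
       [ 2.99061189e-01,  9.54233409e-01, -1.00290372e-03],
       [-7.41741085e-05, -1.02775755e-03, -9.99999469e-01]]), np.float64(2.8378839882295805))
[-0.62394636 -0.04224069  0.3907972 ] [ 0.0797309  -0.00016441 -0.12337246] [[-6.85827896e-04  9.99999366e-01  8.93221486e-04]
 [-9.51423680e-01 -3.77504128e-04 -3.07884456e-01]
 [-3.07883924e-01 -1.06098782e-03  9.51423336e-01]] 370.6120334948912
```

View pics/t1.png

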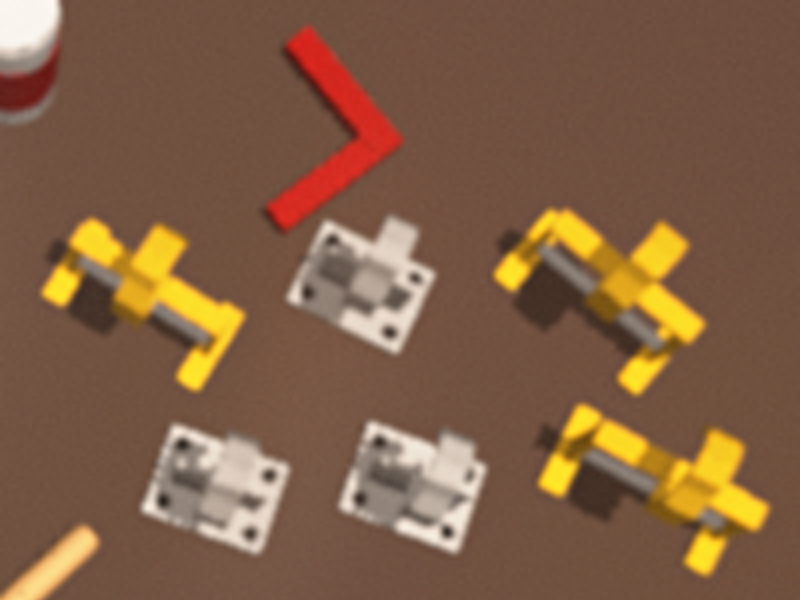

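View pics/s1.png

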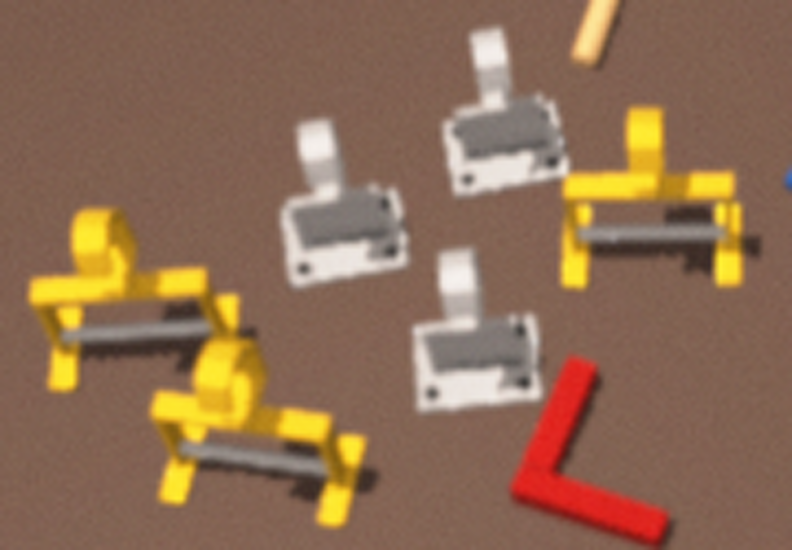

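The pieces are clear in these crops. In the top crop the bracket plates are centred at about (361,286), (216,490) and (414,487). The robot-side foot ends of the carriers are at (56,299)/(190,385), (507,282)/(630,387) and (550,492)/(699,571). The bar comes out 450 mm between posts, as it should.

Run:
```python
from h import *
d=vision.get_image("top"); s=vision.get_image("scene")
C=lambda l:[(320+u/4,170+v/4) for u,v in l]
B={1:[(324,222),(435,270),(398,352),(288,300)],2:[(172,424),(290,465),(260,553),(142,512)],3:[(370,422),(488,465),(460,552),(340,510)]}
K={1:[(56,299),(190,385)],2:[(507,282),(630,387)],3:[(550,492),(699,571)]}
for k,v in B.items():
    P=onz(d,C(v),.006)[:,:2]; y=(P[0]-P[1])+(P[3]-P[2]); yaw=np.arctan2(-y[0],y[1]); o=P.mean(0)
    print("br",k,o.round(4),round(yaw,3),np.linalg.norm(P[0]-P[1]).round(3),np.linalg.norm(P[1]-P[2]).round(3))
    x=np.array([np.cos(yaw),np.sin(yaw)]); print("  hook top proj top/scene",(proj(d,[*o,.136])-[320,170])*4,(proj(s,[*o,.136])-[145,245])*4.4)
for k,v in K.items():
    P=onz(d,C(v),.006)[:,:2]; y=P[0]-P[1]; yaw=np.arctan2(-y[0],y[1]); x=np.array([np.cos(yaw),np.sin(yaw)]);o=P.mean(0)+.03*x
    print("car",k,o.round(4),round(yaw,3),np.linalg.norm(y).round(3),"shank",(o-.028*x).round(4)); print("  ",(proj(d,[*o,.16])-[320,170])*4,(proj(s,[*o,.16])-[145,245])*4.4)
```

```text
br 1 [ 0.5982 -0.2277] -0.43 0.079 0.061
  hook top proj top/scene [[395.54297323 241.6044239 ]] [[455.42831699 263.61547392]]
br 2 [ 0.4637 -0.1308] -0.327 0.081 0.06
  hook top proj top/scene [[236.35060546 463.5920212 ]] [[487.75274635  39.53645155]]
br 3 [ 0.4658 -0.2588] -0.339 0.08 0.06
  hook top proj top/scene [[454.9167852  462.21009129]] [[312.65003466 131.90574455]]
car 1 [ 0.5845 -0.0869] -0.572 0.104 shank [ 0.5609 -0.0718]
   [[163.30798585 253.11118726]] [[639.45087909 121.24095314]]
car 2 [ 0.5894 -0.3823] -0.73 0.104 shank [ 0.5685 -0.3637]
   [[667.10409811 249.40971518]] [[211.1924738  358.59779471]]
car 3 [ 0.4651 -0.4067] -0.491 0.105 shank [ 0.4404 -0.3935]
   [[721.21061668 460.85850825]] [[ 87.6399086  221.76871561]]
```

>>> step_arm(deltas=[{"delta_pos": [0,0,-0.04]},{"delta_pos": [0,0,-0.04]},{"delta_pos": [0,0,-0.04]},{"delta_pos": [0,0,-0.04]},{"delta_pos": [-0.028,-0.026,0]},{"delta_pos": [-0.028,-0.026,0]},{"delta_pos": [-0.028,-0.026,0]},{"delta_pos": [-0.028,-0.026,0]},{"delta_pos": [-0.028,-0.026,0]},{"delta_pos": [-0.028,-0.026,0]}], force=60)

```text
invalid input
```

>>> step_arm(deltas=[{"delta_pos": [-0.028,-0.026,0]},{"delta_pos": [-0.028,-0.026,0]},{"delta_pos": [-0.028,-0.026,0]},{"delta_pos": [-0.028,-0.026,0]},{"delta_pos": [-0.028,-0.026,0]},{"delta_pos": [-0.028,-0.026,0]},{"delta_pos": [-0.028,-0.026,0]},{"delta_pos": [-0.028,-0.026,0]},{"delta_pos": [-0.028,-0.026,0]},{"delta_pos": [-0.028,-0.026,0]}])

```text
invalid input
```

>>> step_arm(deltas=[{"delta_pos": [-0.028,-0.026,0]},{"delta_pos": [-0.028,-0.026,0]},{"delta_pos": [-0.028,-0.026,0]},{"delta_pos": [-0.028,-0.026,0]},{"twist": 0.134,"delta_pos": [0,0,0]},{"twist": 0.134,"delta_pos": [0,0,0]},{"delta_pos": [0,0,0]}])

```text
invalid input
```

All three keys are evidently required in every row.

>>> step_arm(deltas=[{"claw": 0,"delta_pos": [0,0,-0.04],"twist": 0},{"claw": 0,"delta_pos": [0,0,-0.04],"twist": 0},{"claw": 0,"delta_pos": [0,0,-0.04],"twist": 0},{"claw": 0,"delta_pos": [0,0,-0.04],"twist": 0},{"claw": 0,"delta_pos": [-0.028,-0.026,0],"twist": 0},{"claw": 0,"delta_pos": [-0.028,-0.026,0],"twist": 0},{"claw": 0,"delta_pos": [-0.028,-0.026,0],"twist": 0},{"claw": 0,"delta_pos": [-0.028,-0.026,0],"twist": 0},{"claw": 0,"delta_pos": [-0.028,-0.026,0],"twist": 0},{"claw": 0,"delta_pos": [-0.028,-0.026,0],"twist": 0}], force=60)

```text
time: 1.35
eef_pos: [0.3011, 0.3957, 0.4208]
orientation: [0.475, 3.105, 0.0]
contact_force: [1.0, -0.4, -0.0]
opening: 0.0884
finger_force: 0.0
```

>>> step_arm(deltas=[{"claw": 0,"delta_pos": [-0.028,-0.026,0],"twist": 0},{"claw": 0,"delta_pos": [-0.028,-0.026,0],"twist": 0},{"claw": 0,"delta_pos": [-0.028,-0.026,0],"twist": 0},{"claw": 0,"delta_pos": [-0.028,-0.026,0],"twist": 0},{"claw": 0,"delta_pos": [-0.028,-0.026,0],"twist": 0},{"claw": 0,"delta_pos": [-0.028,-0.026,0],"twist": 0},{"claw": 0,"delta_pos": [-0.028,-0.026,0],"twist": 0},{"claw": 0,"delta_pos": [-0.028,-0.026,0],"twist": 0},{"claw": 0,"delta_pos": [-0.028,-0.026,0],"twist": 0},{"claw": 0,"delta_pos": [-0.028,-0.026,0],"twist": 0}])

```text
time: 2.35
eef_pos: [0.4905, 0.064, 0.4209]
orientation: [0.475, 3.105, 0.0]
contact_force: [0.4, 0.6, 0.1]
opening: 0.088
finger_force: 0.0
```

>>> step_arm(deltas=[{"claw": 0,"delta_pos": [-0.028,-0.026,0],"twist": 0},{"claw": 0,"delta_pos": [-0.028,-0.026,0],"twist": 0},{"claw": 0,"delta_pos": [-0.028,-0.026,0],"twist": 0},{"claw": 0,"delta_pos": [-0.028,-0.026,0],"twist": 0},{"claw": 0,"delta_pos": [0,0,0],"twist": 0.134},{"claw": 0,"delta_pos": [0,0,0],"twist": 0.134},{"claw": 0,"delta_pos": [0,0,0],"twist": 0}])

```text
time: 3.05
eef_pos: [0.5657, -0.0675, 0.4205]
orientation: [-0.887, -3.013, 0.0]
contact_force: [0.7, -1.1, -0.0]
opening: 0.0881
finger_force: 0.0
```

```bash
cat >> h.py <<'E'
def wrist(name,marks=()):
    d=vision.get_image("wrist"); c=d["color"][:,:,::-1].copy()
    for m in marks:
        u=proj(d,m)[0].round().astype(int); cv2.drawMarker(c,tuple(map(int,u)),(255,0,255),cv2.MARKER_CROSS,12,1)
    cv2.imwrite(f"pics/{name}.png",c); return d
def frame(o,yaw,pts,z0=0):
    c,s=np.cos(yaw),np.sin(yaw); return [np.array([o[0]+c*x-s*y,o[1]+s*x+c*y,z0+z]) for x,y,z in pts]
def go(x,y,z,yaw):
    "tool shift (before twist) and twist to reach TCP x,y,z with tool x along yaw+pi"
    p,R,t=pose(); tw=(t-(yaw+np.pi)+np.pi)%(2*np.pi)-np.pi
    print("shift",(R.T@(np.array([x,y,z])-p)).round(4),"twist",round(tw,3),"p",p.round(4),"yaw",round((t-np.pi+np.pi)%(2*np.pi)-np.pi,3))
E
python3 - <<'E'
from h import *
o=(.5845,-.0869)
wrist("w1",frame(o,-.572,[(-28,10,126),(-28,-10,126),(19,10,133),(-30,52,6),(-30,-52,6),(30,-52,6),(30,52,6)] and [(-.028,.01,.126),(-.028,-.01,.126),(0,0,.16),(-.03,.052,.006),(-.03,-.052,.006),(.03,-.052,.006),(.03,.052,.006)]))
go(.5609,-.0718,.123,-.572)
E
```

```text
shift [ 0.0015 -0.0064  0.2976] twist 0.003 p [ 0.5657 -0.0672  0.4206] yaw -0.569
```

View pics/w1.png

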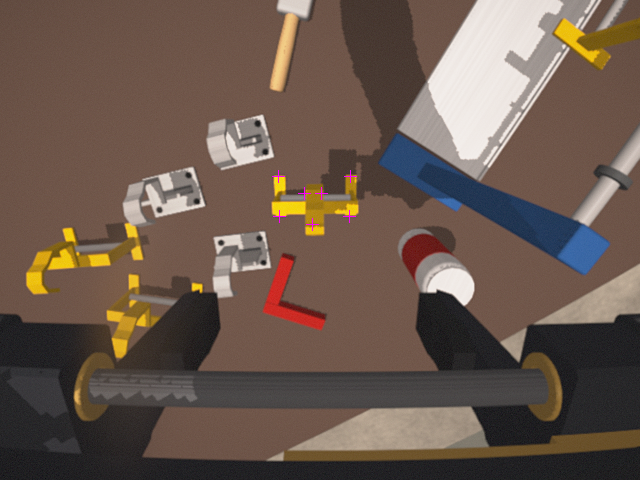

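The wrist view has the carrier's predicted feet and hook marks sitting on it (275–357, 178–222). I'll descend and grip.

>>> step_arm(deltas=[{"claw": 0,"delta_pos": [0.0015,-0.0064,0.035],"twist": 0},{"claw": 0,"delta_pos": [0,0,0.035],"twist": 0},{"claw": 0,"delta_pos": [0,0,0.035],"twist": 0},{"claw": 0,"delta_pos": [0,0,0.035],"twist": 0},{"claw": 0,"delta_pos": [0,0,0.035],"twist": 0},{"claw": 0,"delta_pos": [0,0,0.035],"twist": 0},{"claw": 0,"delta_pos": [0,0,0.035],"twist": 0},{"claw": 0,"delta_pos": [0,0,0.03],"twist": 0},{"claw": 0,"delta_pos": [0,0,0.0226],"twist": 0},{"claw": 0,"delta_pos": [0,0,0],"twist": 0}])

```text
time: 4.1
eef_pos: [0.5592, -0.071, 0.1206]
orientation: [-0.879, -3.01, 0.001]
contact_force: [1.2, 0.5, 0.0]
opening: 0.0883
finger_force: 0.0
```

>>> step_arm(deltas=[{"claw": 0.5,"delta_pos": [0,0,0],"twist": 0},{"claw": 0.7,"delta_pos": [0,0,0],"twist": 0},{"claw": 0.8,"delta_pos": [0,0,0],"twist": 0},{"claw": 0.9,"delta_pos": [0,0,0],"twist": 0},{"claw": 1,"delta_pos": [0,0,0],"twist": 0},{"claw": 1,"delta_pos": [0,0,0],"twist": 0},{"claw": 1,"delta_pos": [0,0,0],"twist": 0},{"claw": 1,"delta_pos": [0,0,0],"twist": 0}])

```text
time: 4.9
eef_pos: [0.561, -0.0719, 0.1231]
orientation: [-0.886, -3.014, -0.0]
contact_force: [-0.0, 0.8, -0.4]
opening: 0.0262
finger_force: 0.0
```

>>> step_arm(deltas=[{"claw": 1,"delta_pos": [0,0,0],"twist": 0},{"claw": 1,"delta_pos": [0,0,-0.01],"twist": 0},{"claw": 1,"delta_pos": [0,0,-0.02],"twist": 0},{"claw": 1,"delta_pos": [0,0,-0.03],"twist": 0},{"claw": 1,"delta_pos": [0,0,-0.04],"twist": 0},{"claw": 1,"delta_pos": [0,0,-0.04],"twist": 0},{"claw": 1,"delta_pos": [0,0,-0.03],"twist": 0},{"claw": 1,"delta_pos": [0,0,0],"twist": 0}])

```text
time: 5.7
eef_pos: [0.563, -0.0724, 0.2974]
orientation: [0.884, 3.006, 0.003]
contact_force: [0.9, 1.0, -4.3]
opening: 0.0189
finger_force: 60.0
```

Run:
```python
from h import *
p,R,t=pose(); yaw=t-np.pi; o=p[:2]+.028*np.array([np.cos(yaw),np.sin(yaw)])
wrist("w2",frame(o,yaw,[(0,0,.16),(-.03,.052,.006),(-.03,-.052,.006),(.03,-.052,.006),(.03,.052,.006)],p[2]-.123))
d=vision.get_image("top"); c=d["color"][:,:,::-1]
cv2.imwrite("pics/t2.png",cv2.resize(c[150:330,300:520],None,fx=3.6,fy=3.33,interpolation=cv2.INTER_CUBIC)[:600,:800])
print(p,manip.observe()["opening"])
```

```text
[ 0.56303001 -0.07237809  0.29741317] 0.018760107264113916
```

View pics/w2.png

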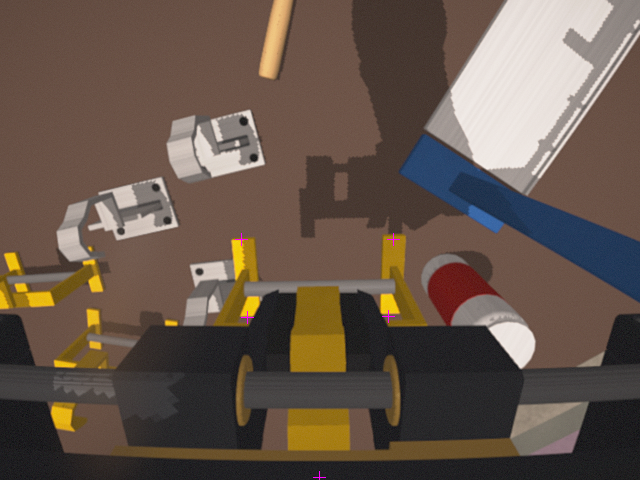

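The carrier is held level: the predicted feet marks match at (240,240) and (393,240). Next I'll check bracket 2 for drift and work out the threading moves.

Run:
```python
from h import *
go(.4798,-.1362,.297,-.327)
d=vision.get_image("top"); d2=vision.get_image("scene")
# bracket2 check: light-gray blob centroid near expected
for n,d in(("top",d),("scene",d2)):
    h=cv2.cvtColor(d["color"],cv2.COLOR_RGB2HSV); u=proj(d,[.4637,-.1308,.03])[0]
    m=((h[:,:,1]<50)&(h[:,:,2]>110)).astype(np.uint8); k,l,st,c=cv2.connectedComponentsWithStats(m)
    print(n,u,[(c[i].round(1),st[i,4]) for i in range(1,k) if np.hypot(*(c[i]-u))<70 and st[i,4]>60])
```

```text
shift [ 0.0328 -0.0977 -0.0041] twist -0.245 p [ 0.5603 -0.0718  0.2928] yaw -0.572
top [374.87189277 291.01505013] [(array([415.3, 240.9]), np.int32(456)), (array([423.8, 290.9]), np.int32(695))]
scene [259.1222131  273.56062348] [(array([257.2, 274.1]), np.int32(562)), (array([290.6, 265.8]), np.int32(107)), (array([221.3, 294.2]), np.int32(667)), (array([251.9, 323.4]), np.int32(694))]
```

>>> step_arm(deltas=[{"claw": 1,"delta_pos": [0.0082,-0.0244,-0.002],"twist": 0},{"claw": 1,"delta_pos": [0.0082,-0.0244,-0.002],"twist": 0},{"claw": 1,"delta_pos": [0.0082,-0.0244,0],"twist": 0},{"claw": 1,"delta_pos": [0.0082,-0.0245,0],"twist": 0},{"claw": 1,"delta_pos": [0,0,0],"twist": -0.082},{"claw": 1,"delta_pos": [0,0,0],"twist": -0.082},{"claw": 1,"delta_pos": [0,0,0],"twist": -0.081},{"claw": 1,"delta_pos": [0,0,0],"twist": 0},{"claw": 1,"delta_pos": [0,0,0],"twist": 0}])

```text
time: 6.8
eef_pos: [0.4799, -0.1362, 0.2959]
orientation: [-0.514, -3.097, -0.0]
contact_force: [0.4, -0.3, -3.7]
opening: 0.0187
finger_force: 60.0
```

Run:
```python
from h import *
wrist("w3",frame((.4637,-.1308),-.327,[(-.03,.04,.006),(-.03,-.04,.006),(.03,-.04,.006),(.03,.04,.006),(-.0305,.01,.102),(-.0305,-.01,.102),(.019,.01,.109),(.019,-.01,.109)]))
go(.4798,-.1362,.191,-.327)
```

```text
shift [ 0.     -0.      0.1052] twist -0.001 p [ 0.48   -0.1362  0.2962] yaw -0.328
```

View pics/w3.png

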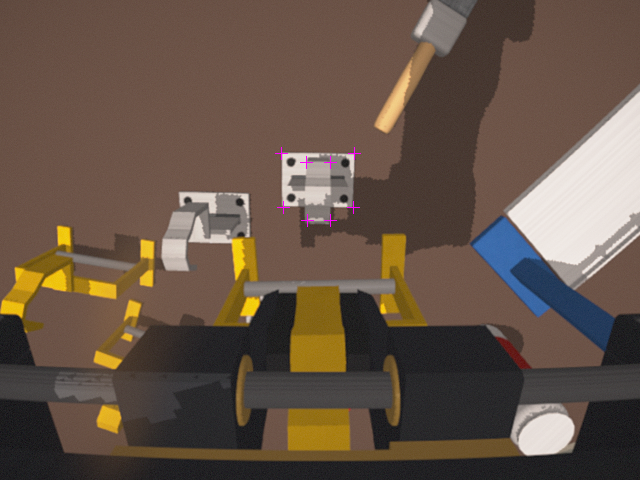

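The bracket's corner and tip marks fit at (282–354, 153–220). I'll descend, slide the crossbar under the hook, and lift.

>>> step_arm(deltas=[{"claw": 1,"delta_pos": [0,0,0.03],"twist": 0},{"claw": 1,"delta_pos": [0,0,0.03],"twist": 0},{"claw": 1,"delta_pos": [0,0,0.03],"twist": 0},{"claw": 1,"delta_pos": [0,0,0.0152],"twist": 0},{"claw": 1,"delta_pos": [0,0,0],"twist": 0},{"claw": 1,"delta_pos": [0,0,0],"twist": 0},{"claw": 1,"delta_pos": [0.015,0,0],"twist": 0},{"claw": 1,"delta_pos": [0.015,0,0],"twist": 0},{"claw": 1,"delta_pos": [0.015,0,0],"twist": 0},{"claw": 1,"delta_pos": [0,0,0],"twist": 0}])

```text
time: 7.85
eef_pos: [0.4364, -0.1214, 0.193]
orientation: [-0.511, -3.099, 0.0]
contact_force: [-0.6, -0.6, -3.5]
opening: 0.0186
finger_force: 60.0
```

>>> step_arm(deltas=[{"claw": 1,"delta_pos": [0,0,-0.01],"twist": 0},{"claw": 1,"delta_pos": [0,0,-0.01],"twist": 0},{"claw": 1,"delta_pos": [0,0,-0.008],"twist": 0},{"claw": 1,"delta_pos": [0,0,-0.006],"twist": 0},{"claw": 1,"delta_pos": [0,0,-0.006],"twist": 0},{"claw": 1,"delta_pos": [0,0,-0.01],"twist": 0},{"claw": 1,"delta_pos": [0,0,-0.01],"twist": 0},{"claw": 1,"delta_pos": [0,0,-0.01],"twist": 0},{"claw": 1,"delta_pos": [0,0,0],"twist": 0}])

```text
time: 8.75
eef_pos: [0.4387, -0.122, 0.2633]
orientation: [0.511, 3.097, -0.0]
contact_force: [0.6, -0.6, -8.0]
opening: 0.0183
finger_force: 60.0
```

Run:
```python
from h import *
p,R,t=pose(); yaw=t-np.pi; o=p[:2]+.028*np.array([np.cos(yaw),np.sin(yaw)]); z0=p[2]-.123
wrist("w4",frame(o,yaw,[(-.03,.052,.006),(-.03,-.052,.006)],z0)+frame(o,yaw,[(-.03,.04,.006),(-.03,-.04,.006)],z0-.103)); go(0.4,0,.4,.465); print(z0)
```

```text
shift [ 0.0752  0.1032 -0.1375] twist -0.792 p [ 0.4383 -0.1219  0.2626] yaw -0.327
0.14025570398618525
```

View pics/w4.png

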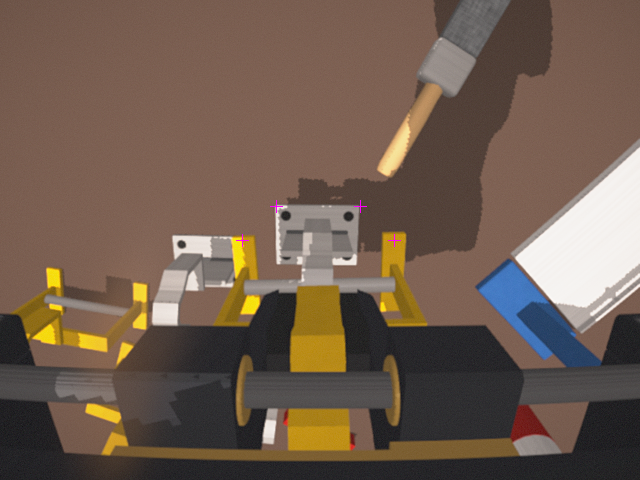

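The bracket is hanging on the crossbar: plate at (278–360, 207–263), directly below the carrier. Now I'll take the pair to station2.

>>> step_arm(deltas=[{"claw": 1,"delta_pos": [0,0,-0.03],"twist": 0},{"claw": 1,"delta_pos": [0,0,-0.04],"twist": 0},{"claw": 1,"delta_pos": [0,0,-0.03],"twist": 0},{"claw": 1,"delta_pos": [0,0,0],"twist": -0.08},{"claw": 1,"delta_pos": [0,0,0],"twist": -0.12},{"claw": 1,"delta_pos": [0,0,0],"twist": -0.13},{"claw": 1,"delta_pos": [0,0,0],"twist": -0.13},{"claw": 1,"delta_pos": [0,0,0],"twist": -0.13},{"claw": 1,"delta_pos": [0,0,0],"twist": -0.12},{"claw": 1,"delta_pos": [0,0,0],"twist": -0.08}])

```text
time: 9.8
eef_pos: [0.437, -0.1219, 0.3611]
orientation: [0.727, -3.054, -0.001]
contact_force: [-0.2, -0.2, -8.3]
opening: 0.0184
finger_force: 60.1
```

>>> step_arm(deltas=[{"claw": 1,"delta_pos": [-0.007,0.013,0],"twist": 0},{"claw": 1,"delta_pos": [-0.013,0.022,0],"twist": 0},{"claw": 1,"delta_pos": [-0.015,0.026,0],"twist": 0},{"claw": 1,"delta_pos": [-0.015,0.026,0],"twist": 0},{"claw": 1,"delta_pos": [-0.015,0.026,0],"twist": 0},{"claw": 1,"delta_pos": [-0.015,0.026,0],"twist": 0},{"claw": 1,"delta_pos": [-0.015,0.026,0],"twist": 0},{"claw": 1,"delta_pos": [-0.015,0.028,0],"twist": 0},{"claw": 1,"delta_pos": [-0.002,0.026,0],"twist": 0},{"claw": 1,"delta_pos": [-0.002,0.026,0],"twist": 0}])

```text
time: 10.8
eef_pos: [0.4295, 0.1493, 0.3611]
orientation: [0.721, -3.056, -0.0]
contact_force: [-0.2, 0.5, -7.5]
opening: 0.0188
finger_force: 60.2
```

>>> step_arm(deltas=[{"claw": 1,"delta_pos": [-0.002,0.026,0],"twist": 0},{"claw": 1,"delta_pos": [-0.002,0.026,0],"twist": 0},{"claw": 1,"delta_pos": [-0.002,0.026,0],"twist": 0},{"claw": 1,"delta_pos": [-0.001,0.026,0],"twist": 0},{"claw": 1,"delta_pos": [0,0.026,0],"twist": 0},{"claw": 1,"delta_pos": [0,0.026,0],"twist": 0},{"claw": 1,"delta_pos": [0,0.024,0],"twist": 0},{"claw": 1,"delta_pos": [0,0.018,0],"twist": 0},{"claw": 1,"delta_pos": [0,0.008,0],"twist": 0},{"claw": 1,"delta_pos": [0,0,0],"twist": 0}])

```text
time: 11.8
eef_pos: [0.3437, 0.3362, 0.3614]
orientation: [0.724, -3.055, 0.0]
contact_force: [-1.1, -0.4, -7.0]
opening: 0.0184
finger_force: 60.1
```

Run:
```python
from h import *
go(.342,.3396,.341,.465)
S=[(.6087,.1377),(.5415,.2718),(.4743,.4059)]
mk=[]
for s in S: mk+=frame(s,.465,[(0,.025,.331),(0,-.025,.331)])
wrist("w5",mk)
t=vision.get_image("top");c=t["color"][:,:,::-1].copy()
for m in mk: cv2.drawMarker(c,tuple(int(round(v)) for v in proj(t,m)[0]),(255,0,255),cv2.MARKER_CROSS,4,1)
cv2.imwrite("pics/t5.png",cv2.resize(c[160:310,60:320],None,fx=3,fy=3,interpolation=cv2.INTER_NEAREST))
```

```text
shift [-0.      0.0038  0.0204] twist 0.0 p [0.3437 0.3362 0.3614] yaw 0.465
```

View pics/t5.png

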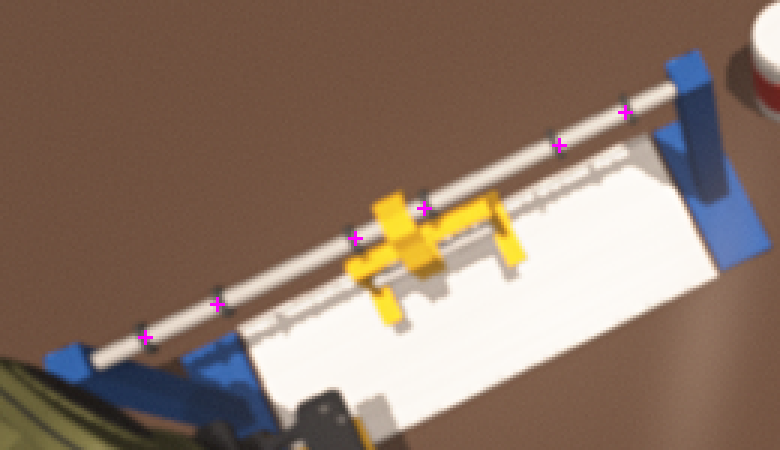

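View pics/w5.png

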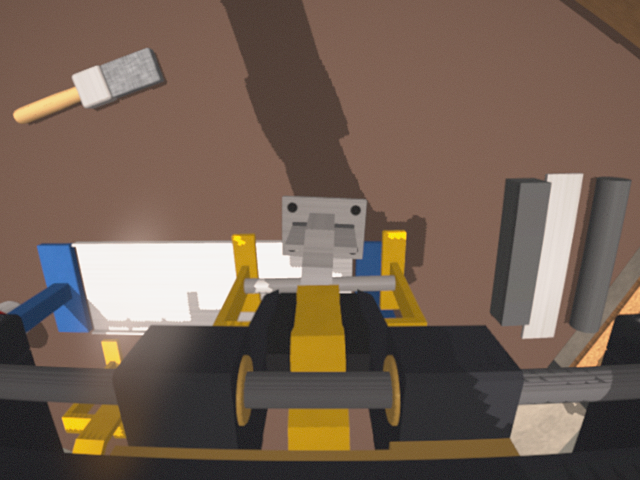

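The station marks lie within about 2 mm of the collars in the top view, and the wrist view shows the pair hanging straight. I'll check the post-top height against the gripper body.

Run:
```python
from h import *
t=vision.get_image("top"); s=vision.get_image("scene")
def blue(d):
    h=cv2.cvtColor(d["color"],cv2.COLOR_RGB2HSV); return ((h[:,:,0]>100)&(h[:,:,0]<125)&(h[:,:,1]>150)).astype(np.uint8)*255
for z in(.331,.341,.351,.361):
    p=np.array([.6423,.0706,z]); print(z,(proj(t,p)-[60,160])*3,proj(s,p))
m=blue(s)[210:300,330:380]; ys,xs=np.nonzero(m); 
for r in range(ys.min(),ys.min()+10): print(210+r,330+xs[ys==r].min(),330+xs[ys==r].max())
h=cv2.cvtColor(t["color"],cv2.COLOR_RGB2HSV); m=blue(t)[170:215,275:310]; ys,xs=np.nonzero(m)
for r in range(ys.min(),ys.min()+16): print((170+r-160)*3,(275+xs[ys==r].min()-60)*3,(275+xs[ys==r].max()-60)*3, h[170+r,275+xs[ys==r],2].mean().round())
```

```text
0.331 [[689.7369203   81.25348415]] [[353.03024885 224.20441266]]
0.341 [[688.83817591  76.80602368]] [[353.26806858 221.77735719]]
0.351 [[687.92320441  72.27833925]] [[353.5088207  219.31964466]]
0.361 [[686.99156167  67.66823717]] [[353.75255791 216.83070891]]
218 352 353
219 351 355
220 351 356
221 350 358
222 349 359
223 349 358
224 348 358
225 348 358
226 348 358
227 348 358
54 690 696 172.0
57 684 696 176.0
60 675 699 178.0
63 669 699 180.0
66 669 702 179.0
69 669 702 178.0
72 669 702 176.0
75 672 705 179.0
78 675 705 179.0
81 675 705 172.0
84 678 702 164.0
87 678 696 157.0
90 681 690 139.0Traceback (most recent call last):
  File "<stdin>", line 10, in <module>
    return umr_minimum(a, axis, None, out, keepdims, initial, where)
ValueError: zero-size array to reduction operation minimum which has no identity
```

>>> step_arm(deltas=[{"claw": 1,"delta_pos": [0,0.002,0.014],"twist": 0},{"claw": 1,"delta_pos": [-0.008,0,0],"twist": 0},{"claw": 1,"delta_pos": [-0.016,0,0],"twist": 0},{"claw": 1,"delta_pos": [-0.018,0,0],"twist": 0},{"claw": 1,"delta_pos": [-0.018,0,0],"twist": 0},{"claw": 1,"delta_pos": [-0.018,0,0],"twist": 0},{"claw": 1,"delta_pos": [-0.018,0,0],"twist": 0},{"claw": 1,"delta_pos": [-0.016,0,0],"twist": 0},{"claw": 1,"delta_pos": [-0.008,0,0],"twist": 0},{"claw": 1,"delta_pos": [0,0,0],"twist": 0}])

```text
time: 13.0
eef_pos: [0.4524, 0.3908, 0.3476]
orientation: [0.718, -3.058, 0.0]
contact_force: [-0.5, -0.1, -8.0]
opening: 0.0187
finger_force: 60.1
```

>>> step_arm(deltas=[{"claw": 1,"delta_pos": [0,0,0.008],"twist": 0},{"claw": 1,"delta_pos": [0,0,0.01],"twist": 0},{"claw": 1,"delta_pos": [0,0,0.008],"twist": 0},{"claw": 1,"delta_pos": [0,0,0],"twist": 0},{"claw": 1,"delta_pos": [0,0,0],"twist": 0},{"claw": 1,"delta_pos": [0,0,0],"twist": 0}])

```text
time: 13.6
eef_pos: [0.4513, 0.3914, 0.3223]
orientation: [-0.721, 3.057, 0.001]
contact_force: [0.9, 0.8, -7.9]
opening: 0.0189
finger_force: 60.1
```

Run:
```python
from h import *
go(.4502,.3916,.305,.465)
t=vision.get_image("scene");c=t["color"][:,:,::-1].copy()
cv2.imwrite("pics/s5.png",cv2.resize(c[80:230,340:480],None,fx=4,fy=4,interpolation=cv2.INTER_CUBIC))
```

```text
shift [0.0009 0.0006 0.0173] twist -0.002 p [0.4513 0.3914 0.3223] yaw 0.463
```

View pics/s5.png

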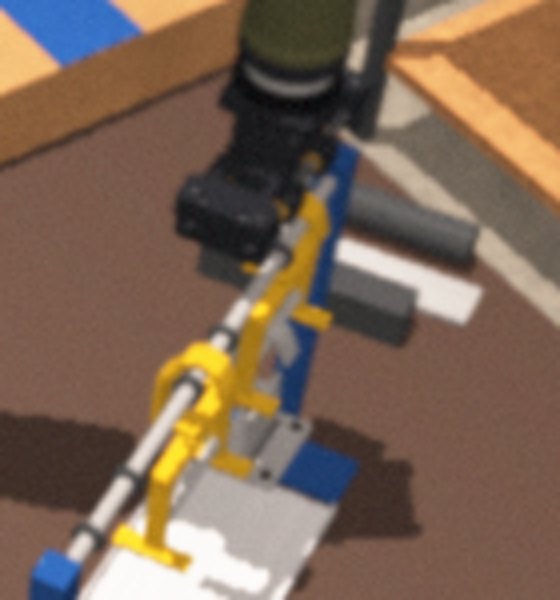

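The carrier hook is over the bar at the far station (crop ~315,220), so I'll keep lowering gently.

>>> step_arm(deltas=[{"claw": 1,"delta_pos": [0,0,0.005],"twist": 0},{"claw": 1,"delta_pos": [0,0,0.005],"twist": 0},{"claw": 1,"delta_pos": [0,0,0],"twist": 0},{"claw": 1,"delta_pos": [0,0,0],"twist": 0}])

```text
time: 14.05
eef_pos: [0.4511, 0.391, 0.3116]
orientation: [0.721, -3.057, 0.001]
contact_force: [0.3, 0.1, -7.6]
opening: 0.0189
finger_force: 60.1
```

>>> step_arm(deltas=[{"claw": 1,"delta_pos": [0,0,0.004],"twist": 0},{"claw": 1,"delta_pos": [0,0,0.004],"twist": 0},{"claw": 1,"delta_pos": [0,0,0],"twist": 0},{"claw": 1,"delta_pos": [0,0,0],"twist": 0}])

```text
time: 14.45
eef_pos: [0.4511, 0.391, 0.3038]
orientation: [0.721, -3.057, 0.0]
contact_force: [0.2, -0.1, -7.5]
opening: 0.0187
finger_force: 60.1
```

One more small step, then release, rise and back off.

>>> step_arm(deltas=[{"claw": 1,"delta_pos": [0,0,0.002],"twist": 0},{"claw": 1,"delta_pos": [0,0,0],"twist": 0},{"claw": 1,"delta_pos": [0,0,0],"twist": 0}])

```text
time: 14.75
eef_pos: [0.4515, 0.3916, 0.303]
orientation: [-0.721, 3.056, 0.002]
contact_force: [-0.7, -3.4, 1.0]
opening: 0.0184
finger_force: 60.1
```

>>> step_arm(deltas=[{"claw": 0.6,"delta_pos": [0,0,0],"twist": 0},{"claw": 0.5,"delta_pos": [0,0,0],"twist": 0},{"claw": 0.4,"delta_pos": [0,0,0],"twist": 0},{"claw": 0.4,"delta_pos": [0,0,0],"twist": 0},{"claw": 0.4,"delta_pos": [0,0,-0.01],"twist": 0},{"claw": 0.4,"delta_pos": [0,0,-0.03],"twist": 0},{"claw": 0.4,"delta_pos": [0,0,-0.04],"twist": 0},{"claw": 0.4,"delta_pos": [0,0,-0.04],"twist": 0},{"claw": 0.4,"delta_pos": [0,0,0],"twist": 0}])

```text
time: 15.65
eef_pos: [0.4526, 0.3932, 0.4281]
orientation: [-0.718, 3.048, 0.01]
contact_force: [-0.3, 0.9, 0.4]
opening: 0.0526
finger_force: 0.0
```

Run:
```python
from h import *
S=[(.6096,.1359),(.5424,.2700),(.4752,.4041)]
mk=[]
for s in S: mk+=frame(s,.465,[(0,.025,.331),(0,-.025,.331)])
mk+=frame(S[1],.465,[(-.028,.01,.126),(-.028,-.01,.126),(-.03,.052,.006),(-.03,-.052,.006)],.177)
wrist("w6",mk)
x=np.array([np.cos(.465),np.sin(.465)]); q=np.array(S[1])-.028*x; go(*q,.42,.465); print(q)
```

```text
shift [ 0.0016 -0.1497  0.0046] twist -0.002 p [0.4519 0.3921 0.425 ] yaw 0.463
[0.517373   0.25744416]
```

View pics/w6.png

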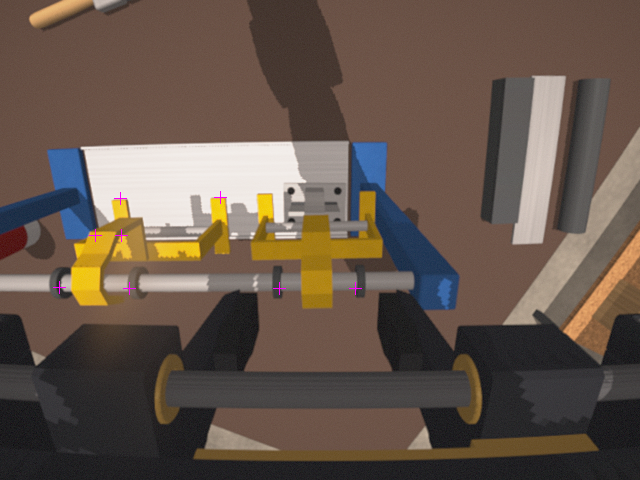

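The first pair hangs correctly: hook at (316,270) between the collars, bracket plate at (316,200). Next is the carrier at the middle station.

>>> step_arm(deltas=[{"claw": 0.4,"delta_pos": [0.0016,-0.03,0],"twist": 0},{"claw": 0.4,"delta_pos": [0,-0.03,0],"twist": 0},{"claw": 0.4,"delta_pos": [0,-0.03,0],"twist": 0},{"claw": 0.3,"delta_pos": [0,-0.03,0],"twist": 0},{"claw": 0.2,"delta_pos": [0,-0.03,0],"twist": 0},{"claw": 0.2,"delta_pos": [0,0,0],"twist": 0},{"claw": 0.2,"delta_pos": [0,0,0],"twist": 0}])

```text
time: 16.4
eef_pos: [0.5164, 0.2557, 0.4208]
orientation: [0.719, -3.056, 0.0]
contact_force: [-0.2, 0.2, 0.6]
opening: 0.0705
finger_force: 0.0
```

Run:
```python
from h import *
S=[(.6096,.1359),(.5424,.2700),(.4752,.4041)]
mk=[]
for s in S: mk+=frame(s,.465,[(0,.025,.331),(0,-.025,.331)])
mk+=frame(S[1],.465,[(-.028,.01,.126),(-.028,-.01,.126),(-.03,.052,.006),(-.03,-.052,.006)],.177)
wrist("w7",mk)
go(.5174,.2574,.300,.465)
```

```text
shift [-0.0018 -0.0004  0.121 ] twist -0.001 p [0.5159 0.2569 0.421 ] yaw 0.464
```

View pics/w7.png

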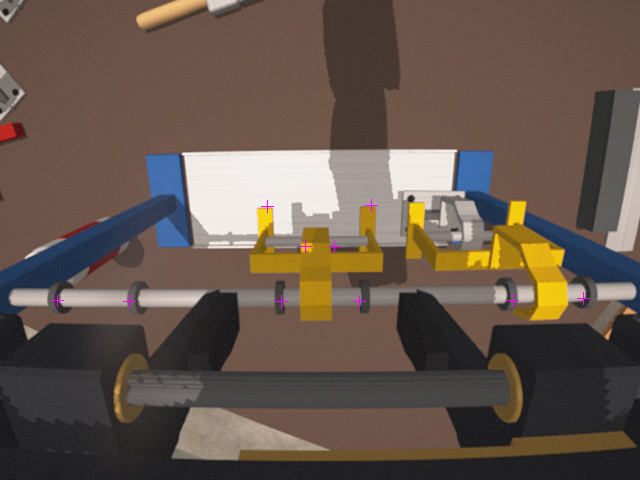

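hung_b's hook is at columns 301–331, about 2 mm off centre. I'll grip it and lift straight up.

>>> step_arm(deltas=[{"claw": 0.3,"delta_pos": [-0.0018,-0.0025,0.03],"twist": 0},{"claw": 0.3,"delta_pos": [0,0,0.03],"twist": 0},{"claw": 0.3,"delta_pos": [0,0,0.03],"twist": 0},{"claw": 0.3,"delta_pos": [0,0,0.02],"twist": 0},{"claw": 0.4,"delta_pos": [0,0,0.009],"twist": 0},{"claw": 0.6,"delta_pos": [0,0,0],"twist": 0},{"claw": 0.75,"delta_pos": [0,0,0],"twist": 0},{"claw": 0.85,"delta_pos": [0,0,0],"twist": 0},{"claw": 1,"delta_pos": [0,0,0],"twist": 0},{"claw": 1,"delta_pos": [0,0,0],"twist": 0}])

```text
time: 17.45
eef_pos: [0.5198, 0.2551, 0.3037]
orientation: [-0.721, 3.056, 0.001]
contact_force: [-0.4, 0.6, 1.6]
opening: 0.0187
finger_force: 60.0
```

>>> step_arm(deltas=[{"claw": 1,"delta_pos": [0,0,0],"twist": 0},{"claw": 1,"delta_pos": [0,0,0],"twist": 0},{"claw": 1,"delta_pos": [0,0,0],"twist": 0}])

```text
time: 17.75
eef_pos: [0.52, 0.2552, 0.3036]
orientation: [-0.721, 3.056, 0.001]
contact_force: [0.8, 1.0, 2.6]
opening: 0.0189
finger_force: 60.0
```

>>> step_arm(deltas=[{"claw": 1,"delta_pos": [0,0,-0.015],"twist": 0},{"claw": 1,"delta_pos": [0,0,-0.015],"twist": 0},{"claw": 1,"delta_pos": [0,0,-0.015],"twist": 0},{"claw": 1,"delta_pos": [0,0,-0.003],"twist": 0},{"claw": 1,"delta_pos": [0.012,0,0],"twist": 0},{"claw": 1,"delta_pos": [0.02,0,0],"twist": 0},{"claw": 1,"delta_pos": [0.022,0,0],"twist": 0},{"claw": 1,"delta_pos": [0.022,0,0],"twist": 0},{"claw": 1,"delta_pos": [0.022,0,0],"twist": 0},{"claw": 1,"delta_pos": [0.022,0,0],"twist": 0}])

```text
time: 18.75
eef_pos: [0.4104, 0.1999, 0.3496]
orientation: [0.72, -3.055, 0.002]
contact_force: [-0.8, 0.2, -3.8]
opening: 0.0188
finger_force: 60.0
```

>>> step_arm(deltas=[{"claw": 1,"delta_pos": [0,0,0],"twist": 0.12},{"claw": 1,"delta_pos": [0,0,0],"twist": 0.135},{"claw": 1,"delta_pos": [0,0,0],"twist": 0.135},{"claw": 1,"delta_pos": [0,0,0],"twist": 0.135},{"claw": 1,"delta_pos": [0,0,0],"twist": 0.135},{"claw": 1,"delta_pos": [0,0,0],"twist": 0.135},{"claw": 1,"delta_pos": [0,0,0],"twist": 0.1},{"claw": 1,"delta_pos": [-0.02,-0.018,0],"twist": 0},{"claw": 1,"delta_pos": [-0.022,-0.019,0],"twist": 0},{"claw": 1,"delta_pos": [-0.023,-0.019,0],"twist": 0}])

```text
time: 19.75
eef_pos: [0.4469, 0.1221, 0.3497]
orientation: [-0.67, -3.066, 0.003]
contact_force: [0.2, 0.6, -3.4]
opening: 0.0187
finger_force: 60.0
```

>>> step_arm(deltas=[{"claw": 1,"delta_pos": [-0.023,-0.02,0],"twist": 0},{"claw": 1,"delta_pos": [-0.023,-0.02,0],"twist": 0},{"claw": 1,"delta_pos": [-0.023,-0.02,0],"twist": 0},{"claw": 1,"delta_pos": [-0.023,-0.02,0],"twist": 0},{"claw": 1,"delta_pos": [-0.023,-0.02,0],"twist": 0},{"claw": 1,"delta_pos": [-0.023,-0.02,0],"twist": 0},{"claw": 1,"delta_pos": [-0.023,-0.02,0],"twist": 0},{"claw": 1,"delta_pos": [-0.023,-0.02,0],"twist": 0},{"claw": 1,"delta_pos": [-0.02,-0.018,0],"twist": 0},{"claw": 1,"delta_pos": [0,0,0],"twist": 0}])

```text
time: 20.75
eef_pos: [0.5582, -0.1292, 0.3491]
orientation: [-0.683, -3.065, 0.006]
contact_force: [-1.9, -0.9, -4.8]
opening: 0.0189
finger_force: 60.0
```

Run:
```python
from h import *
wrist("w8",frame((.598,-.2277),-.43,[(-.03,.04,.006),(-.03,-.04,.006),(.03,-.04,.006),(.03,.04,.006)])+frame((.4658,-.2588),-.339,[(-.03,.04,.006),(-.03,-.04,.006),(.03,-.04,.006),(.03,.04,.006)]))
go(.6135,-.2348,.300,-.43)
```

```text
shift [-0.0967 -0.0747  0.049 ] twist -0.006 p [ 0.5576 -0.1262  0.3491] yaw -0.436
```

View pics/w8.png

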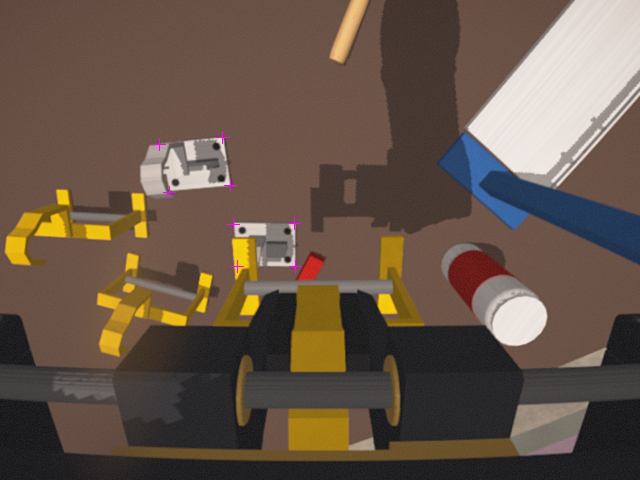

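Bracket 1 (plate 234–296, 223–267) and bracket 3 (158–232, 138–193) are both where predicted. That was the last picture I may view, so from here I'll check numerically.

>>> step_arm(deltas=[{"claw": 1,"delta_pos": [-0.015,-0.011,0],"twist": 0},{"claw": 1,"delta_pos": [-0.02,-0.014,0],"twist": 0},{"claw": 1,"delta_pos": [-0.023,-0.017,0],"twist": 0},{"claw": 1,"delta_pos": [-0.022,-0.016,0],"twist": 0},{"claw": 1,"delta_pos": [-0.0167,-0.0117,0],"twist": -0.006},{"claw": 1,"delta_pos": [0,0,0.02],"twist": 0},{"claw": 1,"delta_pos": [0,0,0.02],"twist": 0},{"claw": 1,"delta_pos": [0,0,0],"twist": 0},{"claw": 1,"delta_pos": [0,0,0],"twist": 0}])

```text
time: 21.7
eef_pos: [0.6168, -0.2264, 0.3103]
orientation: [-0.661, -3.069, -0.001]
contact_force: [-0.4, 0.9, -4.2]
opening: 0.0188
finger_force: 60.0
```

```bash
cat >> h.py <<'E'
def blobs(cam,box,test,amin=60):
    d=vision.get_image(cam); h=cv2.cvtColor(d["color"],cv2.COLOR_RGB2HSV).astype(int)
    m=test(h[:,:,0],h[:,:,1],h[:,:,2]).astype(np.uint8); k,l,st,c=cv2.connectedComponentsWithStats(m)
    return d,[(c[i].round(1).tolist(),st[i].tolist()) for i in range(1,k) if st[i,4]>amin and box[0]<c[i][0]<box[2] and box[1]<c[i][1]<box[3]]
light=lambda h,s,v:(s<50)&(v>110)
yel=lambda h,s,v:(h>18)&(h<34)&(s>140)&(v>90)
E
python3 - <<'E'
from h import *
go(.6156,-.2303,.195,-.43)
d,b=blobs("scene",(150,250,330,370),light); print(b)
E
```

```text
shift [-0.0008 -0.0041  0.1153] twist 0.006 p [ 0.6168 -0.2264  0.3103] yaw -0.424
[([218.8, 293.0], [209, 273, 27, 38, 510]), ([251.6, 321.4], [232, 301, 37, 38, 770]), ([176.5, 319.7], [160, 318, 32, 5, 96]), ([203.2, 348.6], [187, 346, 31, 7, 96])]
```

>>> step_arm(deltas=[{"claw": 1,"delta_pos": [0,-0.004,0.03],"twist": 0.006},{"claw": 1,"delta_pos": [0,0,0.03],"twist": 0},{"claw": 1,"delta_pos": [0,0,0.03],"twist": 0},{"claw": 1,"delta_pos": [0,0,0.025],"twist": 0},{"claw": 1,"delta_pos": [0,0,0],"twist": 0},{"claw": 1,"delta_pos": [0,0,0],"twist": 0}])

```text
time: 22.35
eef_pos: [0.6164, -0.2314, 0.1972]
orientation: [0.672, 3.067, 0.0]
contact_force: [0.0, -0.4, -3.8]
opening: 0.0188
finger_force: 60.0
```

>>> step_arm(deltas=[{"claw": 1,"delta_pos": [0.015,0,0],"twist": 0},{"claw": 1,"delta_pos": [0.015,0,0],"twist": 0},{"claw": 1,"delta_pos": [0.015,0,0],"twist": 0},{"claw": 1,"delta_pos": [0,0,0],"twist": 0},{"claw": 1,"delta_pos": [0,0,0],"twist": 0}])

```text
time: 22.85
eef_pos: [0.5765, -0.2131, 0.198]
orientation: [0.672, 3.064, -0.001]
contact_force: [0.7, -0.5, -4.4]
opening: 0.0189
finger_force: 60.0
```

>>> step_arm(deltas=[{"claw": 1,"delta_pos": [0,0,-0.01],"twist": 0},{"claw": 1,"delta_pos": [0,0,-0.01],"twist": 0},{"claw": 1,"delta_pos": [0,0,-0.008],"twist": 0},{"claw": 1,"delta_pos": [0,0,-0.006],"twist": 0},{"claw": 1,"delta_pos": [0,0,-0.006],"twist": 0},{"claw": 1,"delta_pos": [0,0,-0.01],"twist": 0},{"claw": 1,"delta_pos": [0,0,-0.01],"twist": 0},{"claw": 1,"delta_pos": [0,0,-0.01],"twist": 0},{"claw": 1,"delta_pos": [0,0,0],"twist": 0},{"claw": 1,"delta_pos": [0,0,0],"twist": 0}])

```text
time: 23.85
eef_pos: [0.5746, -0.2125, 0.2661]
orientation: [0.673, 3.069, 0.0]
contact_force: [-0.2, 0.4, -8.4]
opening: 0.0186
finger_force: 60.0
```

Run:
```python
from h import *
d,b=blobs("wrist",(200,150,420,300),light); print(b)
p,R,t=pose(); yaw=t-np.pi; o=p[:2]+.028*np.array([np.cos(yaw),np.sin(yaw)]); z0=p[2]-.1266
print([proj(d,m)[0].round() for m in frame(o,yaw,[(-.03,.04,.006),(-.03,-.04,.006)],z0-.103)]); go(.45,.1,.36,.465); print(z0,manip.observe()["contact_force"])
```

```text
[([314.1, 251.7], [245, 208, 148, 86, 6526])]
[array([360., 205.]), array([276., 206.])]
shift [ 0.2437  0.2317 -0.0942] twist -0.897 p [ 0.5743 -0.2123  0.2656] yaw -0.432
0.13900864522645268 [ 0.12277153  0.13221794 -7.99500419]
```

The load reads 8 N and the bracket blob is at its predicted place, so it is on. Now to station1.

>>> step_arm(deltas=[{"claw": 1,"delta_pos": [0,0,-0.03],"twist": 0},{"claw": 1,"delta_pos": [0,0,-0.04],"twist": 0},{"claw": 1,"delta_pos": [0,0,-0.04],"twist": 0},{"claw": 1,"delta_pos": [0,0,-0.01],"twist": 0},{"claw": 1,"delta_pos": [0.01,0.01,0],"twist": 0},{"claw": 1,"delta_pos": [0.018,0.017,0],"twist": 0},{"claw": 1,"delta_pos": [0.02,0.019,0],"twist": 0},{"claw": 1,"delta_pos": [0.021,0.02,0],"twist": 0},{"claw": 1,"delta_pos": [0.021,0.02,0],"twist": 0},{"claw": 1,"delta_pos": [0.021,0.02,0],"twist": 0}])

```text
time: 24.9
eef_pos: [0.5148, -0.0674, 0.3826]
orientation: [-0.67, -3.061, 0.001]
contact_force: [0.6, -0.1, -7.8]
opening: 0.0186
finger_force: 60.0
```

>>> step_arm(deltas=[{"claw": 1,"delta_pos": [0.021,0.02,0],"twist": 0},{"claw": 1,"delta_pos": [0.021,0.02,0],"twist": 0},{"claw": 1,"delta_pos": [0.021,0.02,0],"twist": 0},{"claw": 1,"delta_pos": [0.021,0.02,0],"twist": 0},{"claw": 1,"delta_pos": [0.021,0.02,0],"twist": 0},{"claw": 1,"delta_pos": [0.018,0.017,0],"twist": 0},{"claw": 1,"delta_pos": [0.01,0.009,0],"twist": 0},{"claw": 1,"delta_pos": [0,0,0],"twist": -0.08},{"claw": 1,"delta_pos": [0,0,0],"twist": -0.12},{"claw": 1,"delta_pos": [0,0,0],"twist": -0.13}])

```text
time: 25.9
eef_pos: [0.4475, 0.1004, 0.3832]
orientation: [-0.149, -3.132, 0.003]
contact_force: [0.7, -1.4, -7.3]
opening: 0.0186
finger_force: 60.0
```

>>> step_arm(deltas=[{"claw": 1,"delta_pos": [0,0,0],"twist": -0.13},{"claw": 1,"delta_pos": [0,0,0],"twist": -0.13},{"claw": 1,"delta_pos": [0,0,0],"twist": -0.13},{"claw": 1,"delta_pos": [0,0,0],"twist": -0.1},{"claw": 1,"delta_pos": [0,0,0],"twist": -0.077},{"claw": 1,"delta_pos": [0,0,0],"twist": 0}])

```text
time: 26.5
eef_pos: [0.4477, 0.1, 0.3834]
orientation: [0.725, -3.051, -0.0]
contact_force: [0.6, 0.3, -7.9]
opening: 0.0189
finger_force: 60.0
```

Run:
```python
from h import *
go(.410,.2037,.349,.465)
```

```text
shift [-0.0131  0.1095  0.0345] twist 0.001 p [0.4477 0.1    0.3834] yaw 0.466
```

>>> step_arm(deltas=[{"claw": 1,"delta_pos": [-0.002,0.01,0.01],"twist": 0},{"claw": 1,"delta_pos": [-0.003,0.018,0.012],"twist": 0},{"claw": 1,"delta_pos": [-0.003,0.022,0.0125],"twist": 0},{"claw": 1,"delta_pos": [-0.003,0.022,0],"twist": 0},{"claw": 1,"delta_pos": [-0.002,0.019,0],"twist": 0},{"claw": 1,"delta_pos": [0,0.0125,0],"twist": 0},{"claw": 1,"delta_pos": [0,0.006,0],"twist": 0},{"claw": 1,"delta_pos": [0,0,0],"twist": 0},{"claw": 1,"delta_pos": [0,0,0],"twist": 0}])

```text
time: 27.4
eef_pos: [0.4131, 0.2032, 0.3513]
orientation: [-0.722, 3.057, -0.001]
contact_force: [-0.8, 0.1, -9.0]
opening: 0.0184
finger_force: 60.0
```

>>> step_arm(deltas=[{"claw": 1,"delta_pos": [-0.009,0,0],"twist": 0},{"claw": 1,"delta_pos": [-0.016,0,0],"twist": 0},{"claw": 1,"delta_pos": [-0.018,0,0],"twist": 0},{"claw": 1,"delta_pos": [-0.018,0,0],"twist": 0},{"claw": 1,"delta_pos": [-0.018,0,0],"twist": 0},{"claw": 1,"delta_pos": [-0.018,0,0],"twist": 0},{"claw": 1,"delta_pos": [-0.016,0,0],"twist": 0},{"claw": 1,"delta_pos": [-0.008,0,0],"twist": 0},{"claw": 1,"delta_pos": [0,0,0],"twist": 0},{"claw": 1,"delta_pos": [0,0,0],"twist": 0}])

```text
time: 28.4
eef_pos: [0.5202, 0.2575, 0.3509]
orientation: [0.723, -3.055, 0.001]
contact_force: [0.5, 0.7, -7.8]
opening: 0.0184
finger_force: 60.0
```

Run:
```python
from h import *
go(.5195,.2560,.305,.465)
```

```text
shift [ 0.0012 -0.0011  0.0459] twist -0.0 p [0.5202 0.2575 0.3509] yaw 0.465
```

>>> step_arm(deltas=[{"claw": 1,"delta_pos": [0.0005,0,0.012],"twist": 0},{"claw": 1,"delta_pos": [0,0,0.012],"twist": 0},{"claw": 1,"delta_pos": [0,0,0.01],"twist": 0},{"claw": 1,"delta_pos": [0,0,0.007],"twist": 0},{"claw": 1,"delta_pos": [0,0,0],"twist": 0},{"claw": 1,"delta_pos": [0,0,0],"twist": 0}])

```text
time: 29.0
eef_pos: [0.5203, 0.2581, 0.3103]
orientation: [0.724, -3.057, -0.0]
contact_force: [-0.3, -0.6, -7.6]
opening: 0.019
finger_force: 60.0
```

>>> step_arm(deltas=[{"claw": 1,"delta_pos": [0,0,0.003],"twist": 0},{"claw": 1,"delta_pos": [0,0,0.002],"twist": 0},{"claw": 1,"delta_pos": [0,0,0.001],"twist": 0},{"claw": 1,"delta_pos": [0,0,0],"twist": 0},{"claw": 1,"delta_pos": [0,0,0],"twist": 0}])

```text
time: 29.5
eef_pos: [0.5209, 0.2584, 0.3053]
orientation: [-0.724, 3.055, 0.001]
contact_force: [-0.5, -0.0, -1.6]
opening: 0.0185
finger_force: 60.0
```

>>> step_arm(deltas=[{"claw": 0.6,"delta_pos": [0,0,0.001],"twist": 0},{"claw": 0.5,"delta_pos": [0,0,0],"twist": 0},{"claw": 0.4,"delta_pos": [0,0,0],"twist": 0},{"claw": 0.4,"delta_pos": [0,0,0],"twist": 0},{"claw": 0.4,"delta_pos": [0,0,-0.01],"twist": 0},{"claw": 0.4,"delta_pos": [0,0,-0.03],"twist": 0},{"claw": 0.4,"delta_pos": [0,0,-0.04],"twist": 0},{"claw": 0.4,"delta_pos": [0,0,-0.035],"twist": 0},{"claw": 0.4,"delta_pos": [0,0,0],"twist": 0}])

```text
time: 30.4
eef_pos: [0.5222, 0.2597, 0.4245]
orientation: [-0.721, 3.047, 0.006]
contact_force: [-0.5, 0.5, 0.4]
opening: 0.0534
finger_force: 0.0
```

Run:
```python
from h import *
d,b=blobs("wrist",(0,0,640,310),yel); print(b)
print(blobs("wrist",(230,150,420,250),light)[1])
mk=frame((.5424,.27),.465,[(0,0,.16),(-.03,.052,.006),(-.03,-.052,.006),(0,0,-.103)],.177); print([proj(d,m)[0].round() for m in mk])
d,b=blobs("scene",(150,230,330,370),light); print(b)
print(blobs("scene",(140,230,330,370),yel)[1])
go(.4404,-.3935,.42,-.491)
```

```text
[([498.1, 245.9], [403, 190, 161, 116, 6987]), ([317.9, 250.1], [252, 195, 133, 115, 6086])]
[([324.3, 188.4], [180, 142, 311, 100, 24284])]
[array([318., 291.]), array([370., 194.]), array([266., 195.]), array([318., 200.])]
[([221.4, 294.3], [209, 272, 29, 39, 670]), ([176.6, 319.7], [160, 318, 32, 5, 96]), ([203.1, 348.6], [187, 346, 31, 7, 99])]
[([187.0, 326.8], [152, 293, 76, 72, 1394])]
shift [ 0.3631 -0.5463 -0.0016] twist 0.956 p [0.5198 0.2576 0.4176] yaw 0.465
```

>>> step_arm(deltas=[{"claw": 0.3,"delta_pos": [0.0135,-0.0203,0],"twist": 0},{"claw": 0.3,"delta_pos": [0.0184,-0.0276,0],"twist": 0},{"claw": 0.3,"delta_pos": [0.0184,-0.0276,0],"twist": 0},{"claw": 0.3,"delta_pos": [0.0184,-0.0276,0],"twist": 0},{"claw": 0.3,"delta_pos": [0.0184,-0.0276,0],"twist": 0},{"claw": 0.3,"delta_pos": [0.0184,-0.0276,0],"twist": 0},{"claw": 0.3,"delta_pos": [0.0184,-0.0276,0],"twist": 0},{"claw": 0.3,"delta_pos": [0.0184,-0.0276,0],"twist": 0},{"claw": 0.3,"delta_pos": [0.0184,-0.0276,0],"twist": 0},{"claw": 0.3,"delta_pos": [0.0184,-0.0276,0],"twist": 0}])

```text
time: 31.6
eef_pos: [0.4798, -0.0638, 0.4172]
orientation: [0.724, -3.054, -0.001]
contact_force: [1.0, -0.5, 0.9]
opening: 0.0616
finger_force: 0.0
```

>>> step_arm(deltas=[{"claw": 0.3,"delta_pos": [0.0184,-0.0276,0],"twist": 0},{"claw": 0.3,"delta_pos": [0.0184,-0.0276,0],"twist": 0},{"claw": 0.3,"delta_pos": [0.0184,-0.0276,0],"twist": 0},{"claw": 0.3,"delta_pos": [0.0184,-0.0276,0],"twist": 0},{"claw": 0.3,"delta_pos": [0.0184,-0.0276,0],"twist": 0},{"claw": 0.3,"delta_pos": [0.0184,-0.0276,0],"twist": 0},{"claw": 0.3,"delta_pos": [0.0184,-0.0276,0],"twist": 0},{"claw": 0.3,"delta_pos": [0.0184,-0.0276,0],"twist": 0},{"claw": 0.3,"delta_pos": [0.0184,-0.0276,0],"twist": 0},{"claw": 0.3,"delta_pos": [0,0,0],"twist": 0.1}])

```text
time: 32.6
eef_pos: [0.4413, -0.364, 0.4163]
orientation: [0.554, -3.088, 0.0]
contact_force: [0.0, 0.1, 0.7]
opening: 0.062
finger_force: 0.0
```

>>> step_arm(deltas=[{"claw": 0.3,"delta_pos": [0,0,0],"twist": 0.13},{"claw": 0.3,"delta_pos": [0,0,0],"twist": 0.13},{"claw": 0.3,"delta_pos": [0,0,0],"twist": 0.13},{"claw": 0.3,"delta_pos": [0,0,0],"twist": 0.13},{"claw": 0.3,"delta_pos": [0,0,0],"twist": 0.13},{"claw": 0.3,"delta_pos": [0,0,0],"twist": 0.13},{"claw": 0.3,"delta_pos": [0,0,0],"twist": 0.076},{"claw": 0.3,"delta_pos": [0,0,0],"twist": 0},{"claw": 0.3,"delta_pos": [0,0,0],"twist": 0}])

```text
time: 33.5
eef_pos: [0.4439, -0.3584, 0.4174]
orientation: [-0.76, -3.046, -0.001]
contact_force: [0.9, 0.8, 0.4]
opening: 0.0617
finger_force: 0.0
```

Run:
```python
from h import *
go(.4404,-.3935,.123,-.491)
d,b=blobs("wrist",(150,100,500,300),yel); print(b)
mk=frame((.4651,-.4067),-.491,[(-.03,.052,.006),(-.03,-.052,.006),(0,.01,.16),(0,-.01,.16),(0,.06,.084),(0,-.06,.084),(-.028,0,.1)]); print([proj(d,m)[0].round(1).tolist() for m in mk])
h=cv2.cvtColor(d["color"],cv2.COLOR_RGB2HSV).astype(int); m=yel(h[:,:,0],h[:,:,1],h[:,:,2])
for r in range(170,250,5):
    x=np.nonzero(m[r,200:450])[0]+200
    if len(x): g=np.split(x,np.nonzero(np.diff(x)>2)[0]+1); print(r,[(int(a[0]),int(a[-1])) for a in g])
```

```text
shift [-0.014  -0.0327  0.2944] twist 0.002 p [ 0.4439 -0.3584  0.4174] yaw -0.489
[([292.4, 217.5], [250, 187, 88, 64, 2443]), ([353.8, 286.4], [308, 242, 85, 86, 2495])]
[[331.3, 187.2], [259.8, 187.2], [297.0, 238.9], [278.5, 238.9], [339.4, 220.9], [245.4, 220.8], [291.0, 201.9]]
190 [(255, 266), (326, 337)]
195 [(255, 266), (326, 337)]
200 [(255, 266), (284, 300), (326, 337)]
205 [(256, 266), (281, 300), (326, 336)]
210 [(254, 259), (282, 299), (331, 336)]
215 [(250, 336)]
220 [(250, 336)]
225 [(250, 336)]
230 [(279, 297)]
235 [(279, 297)]
240 [(279, 297)]
245 [(280, 298), (316, 326)]
```

>>> step_arm(deltas=[{"claw": 0.3,"delta_pos": [-0.007,-0.016,0],"twist": 0},{"claw": 0.3,"delta_pos": [-0.007,-0.0165,0.02],"twist": 0},{"claw": 0.3,"delta_pos": [0,0,0.04],"twist": 0},{"claw": 0.3,"delta_pos": [0,0,0.04],"twist": 0},{"claw": 0.3,"delta_pos": [0,0,0.04],"twist": 0},{"claw": 0.3,"delta_pos": [0,0,0.04],"twist": 0},{"claw": 0.3,"delta_pos": [0,0,0.04],"twist": 0},{"claw": 0.3,"delta_pos": [0,0,0.035],"twist": 0},{"claw": 0.3,"delta_pos": [0,0,0.025],"twist": 0},{"claw": 0.3,"delta_pos": [0,0,0.013],"twist": 0}])

```text
time: 34.55
eef_pos: [0.4399, -0.3946, 0.1227]
orientation: [-0.763, -3.044, -0.002]
contact_force: [-0.3, -0.4, 0.8]
opening: 0.0617
finger_force: 0.0
```

>>> step_arm(deltas=[{"claw": 0.4,"delta_pos": [0,0,0],"twist": 0},{"claw": 0.6,"delta_pos": [0,0,0],"twist": 0},{"claw": 0.75,"delta_pos": [0,0,0],"twist": 0},{"claw": 0.85,"delta_pos": [0,0,0],"twist": 0},{"claw": 1,"delta_pos": [0,0,0],"twist": 0},{"claw": 1,"delta_pos": [0,0,0],"twist": 0},{"claw": 1,"delta_pos": [0,0,0],"twist": 0},{"claw": 1,"delta_pos": [0,0,0],"twist": 0},{"claw": 1,"delta_pos": [0,0,0],"twist": 0}])

```text
time: 35.45
eef_pos: [0.4417, -0.3939, 0.1261]
orientation: [0.763, 3.047, -0.0]
contact_force: [0.2, 1.4, 5.7]
opening: 0.0189
finger_force: 60.0
```

>>> step_arm(deltas=[{"claw": 1,"delta_pos": [0,0,-0.01],"twist": 0},{"claw": 1,"delta_pos": [0,0,-0.03],"twist": 0},{"claw": 1,"delta_pos": [0,0,-0.04],"twist": 0},{"claw": 1,"delta_pos": [0,0,-0.04],"twist": 0},{"claw": 1,"delta_pos": [0,0,-0.04],"twist": 0},{"claw": 1,"delta_pos": [0,0,-0.02],"twist": 0},{"claw": 1,"delta_pos": [0,0,0],"twist": 0}])

```text
time: 36.15
eef_pos: [0.442, -0.395, 0.3084]
orientation: [0.762, 3.042, -0.004]
contact_force: [0.7, -0.6, -4.1]
opening: 0.0187
finger_force: 60.0
```

Run:
```python
from h import *
x=np.array([np.cos(-.339),np.sin(-.339)]); q=np.array([.4658,-.2588])+.017*x; print(q)
go(*q,.305,-.339)
d,b=blobs("scene",(150,230,330,370),light); print(b)
```

```text
[ 0.48183249 -0.26445325]
shift [0.0265 0.1339 0.003 ] twist -0.152 p [ 0.442  -0.395   0.3084] yaw -0.491
[([221.3, 294.1], [209, 273, 29, 38, 601]), ([159.6, 287.9], [142, 286, 36, 5, 118]), ([203.1, 348.7], [187, 346, 31, 7, 101])]
```

>>> step_arm(deltas=[{"claw": 1,"delta_pos": [0.005,0.022,0],"twist": 0},{"claw": 1,"delta_pos": [0.006,0.03,0],"twist": 0},{"claw": 1,"delta_pos": [0.006,0.032,0],"twist": 0},{"claw": 1,"delta_pos": [0.006,0.03,0],"twist": 0},{"claw": 1,"delta_pos": [0.0035,0.0199,0],"twist": 0},{"claw": 1,"delta_pos": [0,0,0],"twist": -0.076},{"claw": 1,"delta_pos": [0,0,0],"twist": -0.076},{"claw": 1,"delta_pos": [0,0,0],"twist": 0},{"claw": 1,"delta_pos": [0,0,0],"twist": 0}])

```text
time: 37.1
eef_pos: [0.4799, -0.2631, 0.3038]
orientation: [-0.532, -3.093, -0.002]
contact_force: [0.1, 0.6, -5.2]
opening: 0.0188
finger_force: 60.0
```

Run:
```python
from h import *
go(.4818,-.2645,.193,-.339)
d,b=blobs("wrist",(220,100,420,240),light); print(b)
print([proj(d,m)[0].round(1).tolist() for m in frame((.4658,-.2588),-.339,[(-.03,.04,.006),(-.03,-.04,.006),(.03,-.04,.006),(.03,.04,.006),(.019,.01,.109),(.019,-.01,.109)])])
```

```text
shift [-0.0026 -0.0007  0.1108] twist -0.002 p [ 0.4799 -0.2631  0.3038] yaw -0.341
[([317.6, 184.3], [283, 154, 72, 71, 4026])]
[[353.1, 154.8], [281.5, 155.0], [283.0, 207.5], [351.8, 207.3], [328.6, 220.7], [306.0, 220.7]]
```

The bracket mask box (283–355, 154–225) agrees with the prediction. I'll thread and lift.

>>> step_arm(deltas=[{"claw": 1,"delta_pos": [-0.0026,0,0.03],"twist": 0},{"claw": 1,"delta_pos": [0,0,0.03],"twist": 0},{"claw": 1,"delta_pos": [0,0,0.03],"twist": 0},{"claw": 1,"delta_pos": [0,0,0.0208],"twist": 0},{"claw": 1,"delta_pos": [0,0,0],"twist": 0},{"claw": 1,"delta_pos": [0,0,0],"twist": 0},{"claw": 1,"delta_pos": [0.015,0,0],"twist": 0},{"claw": 1,"delta_pos": [0.015,0,0],"twist": 0},{"claw": 1,"delta_pos": [0.015,0,0],"twist": 0},{"claw": 1,"delta_pos": [0,0,0],"twist": 0}])

```text
time: 38.15
eef_pos: [0.4395, -0.2492, 0.196]
orientation: [-0.531, -3.096, 0.0]
contact_force: [-0.3, -0.7, -4.1]
opening: 0.0186
finger_force: 60.0
```

>>> step_arm(deltas=[{"claw": 1,"delta_pos": [0,0,-0.01],"twist": 0},{"claw": 1,"delta_pos": [0,0,-0.01],"twist": 0},{"claw": 1,"delta_pos": [0,0,-0.008],"twist": 0},{"claw": 1,"delta_pos": [0,0,-0.006],"twist": 0},{"claw": 1,"delta_pos": [0,0,-0.006],"twist": 0},{"claw": 1,"delta_pos": [0,0,-0.01],"twist": 0},{"claw": 1,"delta_pos": [0,0,-0.01],"twist": 0},{"claw": 1,"delta_pos": [0,0,-0.01],"twist": 0},{"claw": 1,"delta_pos": [0,0,0],"twist": 0},{"claw": 1,"delta_pos": [0,0,0],"twist": 0}])

```text
time: 39.15
eef_pos: [0.4409, -0.2493, 0.2647]
orientation: [0.53, 3.096, 0.0]
contact_force: [-0.5, 0.3, -8.0]
opening: 0.0185
finger_force: 60.0
```

Run:
```python
from h import *
d,b=blobs("wrist",(200,150,420,300),light); print(b)
p,R,t=pose(); yaw=t-np.pi; o=p[:2]+.028*np.array([np.cos(yaw),np.sin(yaw)]); z0=p[2]-.125
print([proj(d,m)[0].round() for m in frame(o,yaw,[(-.03,.04,.006),(-.03,-.04,.006)],z0-.103)])
S=np.array([.6096,.1359]);x=np.array([np.cos(.465),np.sin(.465)]); q=S-.148*x; print(q,S-.026*x); go(*q,.39,.465)
```

```text
[([317.5, 250.5], [243, 207, 149, 84, 6756])]
[array([360., 206.]), array([276., 206.])]
[0.47731441 0.06953343] [0.58636064 0.12424101]
shift [ 0.0715  0.3128 -0.1255] twist -0.804 p [ 0.4407 -0.2492  0.2644] yaw -0.339
```

>>> step_arm(deltas=[{"claw": 1,"delta_pos": [0,0,-0.03],"twist": 0},{"claw": 1,"delta_pos": [0,0,-0.04],"twist": 0},{"claw": 1,"delta_pos": [0,0,-0.04],"twist": 0},{"claw": 1,"delta_pos": [0,0,-0.01],"twist": 0},{"claw": 1,"delta_pos": [0.003,0.014,0],"twist": 0},{"claw": 1,"delta_pos": [0.005,0.022,0],"twist": 0},{"claw": 1,"delta_pos": [0.006,0.026,0],"twist": 0},{"claw": 1,"delta_pos": [0.006,0.026,0],"twist": 0},{"claw": 1,"delta_pos": [0.006,0.026,0],"twist": 0},{"claw": 1,"delta_pos": [0.006,0.026,0],"twist": 0}])

```text
time: 40.2
eef_pos: [0.4553, -0.1037, 0.3814]
orientation: [-0.526, -3.09, -0.001]
contact_force: [0.0, -0.4, -8.3]
opening: 0.0186
finger_force: 60.0
```

>>> step_arm(deltas=[{"claw": 1,"delta_pos": [0.006,0.026,0],"twist": 0},{"claw": 1,"delta_pos": [0.006,0.026,0],"twist": 0},{"claw": 1,"delta_pos": [0.006,0.026,0],"twist": 0},{"claw": 1,"delta_pos": [0.006,0.026,0],"twist": 0},{"claw": 1,"delta_pos": [0.006,0.026,0],"twist": 0},{"claw": 1,"delta_pos": [0.006,0.024,0],"twist": 0},{"claw": 1,"delta_pos": [0.0035,0.0148,0],"twist": 0},{"claw": 1,"delta_pos": [0,0,0],"twist": -0.08},{"claw": 1,"delta_pos": [0,0,0],"twist": -0.12},{"claw": 1,"delta_pos": [0,0,0],"twist": -0.13}])

```text
time: 41.2
eef_pos: [0.4739, 0.0667, 0.3814]
orientation: [-0.003, -3.135, 0.001]
contact_force: [0.2, -1.2, -8.7]
opening: 0.0185
finger_force: 60.0
```

>>> step_arm(deltas=[{"claw": 1,"delta_pos": [0,0,0],"twist": -0.13},{"claw": 1,"delta_pos": [0,0,0],"twist": -0.13},{"claw": 1,"delta_pos": [0,0,0],"twist": -0.12},{"claw": 1,"delta_pos": [0,0,0],"twist": -0.094},{"claw": 1,"delta_pos": [0,0,0.015],"twist": 0},{"claw": 1,"delta_pos": [0,0,0.02],"twist": 0},{"claw": 1,"delta_pos": [0,0,0],"twist": 0},{"claw": 1,"delta_pos": [0,0,0],"twist": 0}])

```text
time: 42.0
eef_pos: [0.4746, 0.0664, 0.348]
orientation: [0.725, -3.052, -0.002]
contact_force: [-0.3, -0.7, -8.4]
opening: 0.0184
finger_force: 60.0
```

Run:
```python
from h import *
go(.4773,.0695,.350,.465)
```

```text
shift [-0.0038  0.0016 -0.0021] twist 0.001 p [0.4746 0.0664 0.348 ] yaw 0.466
```

>>> step_arm(deltas=[{"claw": 1,"delta_pos": [-0.01,0.0016,-0.002],"twist": 0},{"claw": 1,"delta_pos": [-0.017,0,0],"twist": 0},{"claw": 1,"delta_pos": [-0.018,0,0],"twist": 0},{"claw": 1,"delta_pos": [-0.018,0,0],"twist": 0},{"claw": 1,"delta_pos": [-0.018,0,0],"twist": 0},{"claw": 1,"delta_pos": [-0.018,0,0],"twist": 0},{"claw": 1,"delta_pos": [-0.017,0,0],"twist": 0},{"claw": 1,"delta_pos": [-0.01,0,0],"twist": 0},{"claw": 1,"delta_pos": [0,0,0],"twist": 0},{"claw": 1,"delta_pos": [0,0,0],"twist": 0}])

```text
time: 43.0
eef_pos: [0.5878, 0.1236, 0.3516]
orientation: [0.724, -3.056, 0.0]
contact_force: [0.1, -0.7, -9.2]
opening: 0.0188
finger_force: 60.0
```

Run:
```python
from h import *
go(.5864,.1242,.303,.465)
```

```text
shift [0.0009 0.0012 0.0486] twist 0.0 p [0.5878 0.1236 0.3516] yaw 0.465
```

>>> step_arm(deltas=[{"claw": 1,"delta_pos": [0,0.001,0.012],"twist": 0},{"claw": 1,"delta_pos": [0,0,0.012],"twist": 0},{"claw": 1,"delta_pos": [0,0,0.01],"twist": 0},{"claw": 1,"delta_pos": [0,0,0.005],"twist": 0},{"claw": 1,"delta_pos": [0,0,0],"twist": 0},{"claw": 1,"delta_pos": [0,0,0],"twist": 0}])

```text
time: 43.6
eef_pos: [0.5878, 0.1246, 0.3127]
orientation: [-0.724, 3.057, 0.0]
contact_force: [0.9, 0.5, -8.5]
opening: 0.019
finger_force: 60.0
```

>>> step_arm(deltas=[{"claw": 1,"delta_pos": [0,0,0.004],"twist": 0},{"claw": 1,"delta_pos": [0,0,0.003],"twist": 0},{"claw": 1,"delta_pos": [0,0,0],"twist": 0},{"claw": 1,"delta_pos": [0,0,0],"twist": 0}])

```text
time: 44.0
eef_pos: [0.5876, 0.1245, 0.3056]
orientation: [0.724, -3.057, -0.0]
contact_force: [-0.2, 0.3, -8.1]
opening: 0.0186
finger_force: 60.0
```

>>> step_arm(deltas=[{"claw": 1,"delta_pos": [0,0,0.002],"twist": 0},{"claw": 1,"delta_pos": [0,0,0.001],"twist": 0},{"claw": 1,"delta_pos": [0,0,0],"twist": 0},{"claw": 1,"delta_pos": [0,0,0],"twist": 0}])

```text
time: 44.4
eef_pos: [0.5888, 0.1251, 0.304]
orientation: [-0.723, 3.053, 0.001]
contact_force: [0.6, 0.1, 2.4]
opening: 0.0188
finger_force: 60.1
```

The bar has taken the load, so I'll release, rise and back away.

>>> step_arm(deltas=[{"claw": 0.6,"delta_pos": [0,0,0],"twist": 0},{"claw": 0.5,"delta_pos": [0,0,0],"twist": 0},{"claw": 0.4,"delta_pos": [0,0,0],"twist": 0},{"claw": 0.4,"delta_pos": [0,0,0],"twist": 0},{"claw": 0.4,"delta_pos": [0,0,-0.01],"twist": 0},{"claw": 0.4,"delta_pos": [0,0,-0.03],"twist": 0},{"claw": 0.4,"delta_pos": [0,0,-0.04],"twist": 0},{"claw": 0.4,"delta_pos": [0,0,-0.04],"twist": 0},{"claw": 0.4,"delta_pos": [0,0,-0.03],"twist": 0},{"claw": 0.4,"delta_pos": [0,0,0],"twist": 0}])

```text
time: 45.4
eef_pos: [0.5891, 0.1251, 0.4576]
orientation: [-0.721, 3.048, 0.001]
contact_force: [-0.0, 1.0, 0.4]
opening: 0.0529
finger_force: 0.0
```

>>> step_arm(deltas=[{"claw": 0.4,"delta_pos": [0.03,0,0],"twist": 0},{"claw": 0.4,"delta_pos": [0.03,0,0],"twist": 0},{"claw": 0.4,"delta_pos": [0.03,0,0],"twist": 0},{"claw": 0.4,"delta_pos": [0.03,0,0],"twist": 0},{"claw": 0.4,"delta_pos": [0,0,0],"twist": 0},{"claw": 0.4,"delta_pos": [0,0,0],"twist": 0},{"claw": 0.4,"delta_pos": [0,0,0],"twist": 0},{"claw": 0.4,"delta_pos": [0,0,0],"twist": 0},{"claw": 0.4,"delta_pos": [0,0,0],"twist": 0},{"claw": 0.4,"delta_pos": [0,0,0],"twist": 0}])

```text
time: 46.4
eef_pos: [0.4807, 0.071, 0.4524]
orientation: [0.725, -3.057, -0.0]
contact_force: [-1.2, -0.4, -0.1]
opening: 0.0527
finger_force: 0.0
```

```bash
cat > chk.py <<'E'
from h import *
S=[(.6096,.1359),(.5424,.2700),(.4752,.4041)]
for cam,box in(("scene",(140,90,460,370)),("top",(60,150,520,330))):
    d,b=blobs(cam,box,yel,40); print(cam,"yel",b)
    d,l=blobs(cam,box,light,40); print(cam,"light",l)
    for s in S: print("  st: hooktop, bracket plate corner pts",[proj(d,m)[0].round(1).tolist() for m in frame(s,.465,[(0,0,.16),(0,0,-.1),(.03,-.04,-.097),(.03,.04,-.097)],.177)])
for n in("scene","top"): cv2.imwrite(f"pics/end_{n}.png",vision.get_image(n)["color"][:,:,::-1])
E
python3 chk.py
```

```text
scene yel [([388.2, 184.3], [354, 133, 67, 103, 1244]), ([375.0, 229.0], [370, 225, 11, 8, 48]), ([201.1, 341.1], [179, 322, 49, 43, 748])]
scene light [([420.5, 98.2], [414, 95, 15, 9, 46]), ([184.8, 122.2], [177, 117, 14, 11, 48]), ([419.6, 127.7], [415, 124, 9, 9, 44]), ([169.8, 132.4], [158, 126, 26, 13, 81]), ([401.3, 133.7], [394, 130, 15, 9, 74]), ([403.1, 152.2], [393, 139, 21, 27, 119]), ([442.7, 149.9], [423, 139, 38, 23, 332]), ([409.6, 167.1], [406, 158, 8, 17, 69]), ([379.8, 186.8], [368, 172, 24, 31, 143]), ([400.1, 189.2], [396, 186, 10, 8, 42]), ([384.9, 240.5], [353, 187, 71, 108, 3258]), ([289.7, 222.4], [280, 209, 20, 29, 336]), ([361.2, 214.3], [355, 209, 12, 12, 52]), ([378.2, 223.0], [374, 218, 12, 10, 64]), ([339.0, 267.8], [329, 252, 16, 27, 201]), ([348.5, 301.9], [338, 289, 22, 27, 494]), ([345.7, 330.3], [337, 325, 19, 9, 71]), ([203.0, 348.7], [187, 346, 31, 7, 100])]
  st: hooktop, bracket plate corner pts [[366.5, 203.5], [359.5, 259.2], [362.3, 272.7], [374.6, 253.3]]
  st: hooktop, bracket plate corner pts [[391.8, 167.2], [381.8, 224.9], [384.9, 237.2
[... 224 characters left out ...]
.9, 272.9], [108, 255, 67, 46, 991])]
top light [([322.3, 173.2], [311, 160, 24, 27, 529]), ([211.4, 223.5], [195, 215, 33, 18, 183]), ([231.0, 234.2], [227, 226, 9, 20, 64]), ([461.3, 236.7], [456, 232, 12, 10, 42]), ([155.8, 249.9], [126, 235, 60, 31, 337]), ([188.0, 279.2], [140, 235, 94, 84, 3782]), ([111.3, 270.8], [108, 268, 8, 7, 41]), ([98.3, 277.0], [90, 271, 18, 12, 107])]
  st: hooktop, bracket plate corner pts [[257.3, 201.3], [269.8, 229.9], [279.1, 212.5], [250.2, 226.1]]
  st: hooktop, bracket plate corner pts [[189.5, 232.9], [215.1, 255.8], [224.7, 238.0], [195.2, 251.9]]
  st: hooktop, bracket plate corner pts [[119.8, 265.3], [159.1, 282.2], [169.1, 264.1], [139.0, 278.3]]
```

Three carriers are at the stations and one is standing (scene 201,341; top 473,240). I'll let everything settle and test for stillness.

>>> step_arm(deltas=[{"claw": 0.4,"delta_pos": [0.02,0,-0.02],"twist": 0},{"claw": 0.4,"delta_pos": [0.02,0,-0.02],"twist": 0},{"claw": 0.4,"delta_pos": [0,0,0],"twist": 0},{"claw": 0.4,"delta_pos": [0,0,0],"twist": 0},{"claw": 0.4,"delta_pos": [0,0,0],"twist": 0},{"claw": 0.4,"delta_pos": [0,0,0],"twist": 0},{"claw": 0.4,"delta_pos": [0,0,0],"twist": 0},{"claw": 0.4,"delta_pos": [0,0,0],"twist": 0},{"claw": 0.4,"delta_pos": [0,0,0],"twist": 0},{"claw": 0.4,"delta_pos": [0,0,0],"twist": 0}])

```text
time: 47.7
eef_pos: [0.4447, 0.0528, 0.4925]
orientation: [0.724, -3.057, -0.0]
contact_force: [0.0, 0.0, 0.1]
opening: 0.0531
finger_force: 0.0
```

>>> step_arm(deltas=[{"claw": 0.4,"delta_pos": [0,0,0],"twist": 0},{"claw": 0.4,"delta_pos": [0,0,0],"twist": 0},{"claw": 0.4,"delta_pos": [0,0,0],"twist": 0},{"claw": 0.4,"delta_pos": [0,0,0],"twist": 0},{"claw": 0.4,"delta_pos": [0,0,0],"twist": 0},{"claw": 0.4,"delta_pos": [0,0,0],"twist": 0},{"claw": 0.4,"delta_pos": [0,0,0],"twist": 0},{"claw": 0.4,"delta_pos": [0,0,0],"twist": 0},{"claw": 0.4,"delta_pos": [0,0,0],"twist": 0},{"claw": 0.4,"delta_pos": [0,0,0],"twist": 0}])

```text
time: 48.7
eef_pos: [0.4447, 0.0527, 0.4926]
orientation: [-0.724, 3.057, 0.0]
contact_force: [-0.8, -0.4, 0.7]
opening: 0.0528
finger_force: 0.0
```

>>> step_arm(deltas=[{"claw": 0.4,"delta_pos": [0,0,0],"twist": 0},{"claw": 0.4,"delta_pos": [0,0,0],"twist": 0},{"claw": 0.4,"delta_pos": [0,0,0],"twist": 0},{"claw": 0.4,"delta_pos": [0,0,0],"twist": 0},{"claw": 0.4,"delta_pos": [0,0,0],"twist": 0},{"claw": 0.4,"delta_pos": [0,0,0],"twist": 0},{"claw": 0.4,"delta_pos": [0,0,0],"twist": 0},{"claw": 0.4,"delta_pos": [0,0,0],"twist": 0},{"claw": 0.4,"delta_pos": [0,0,0],"twist": 0},{"claw": 0.4,"delta_pos": [0,0,0],"twist": 0}])

```text
time: 49.7
eef_pos: [0.4446, 0.0528, 0.4926]
orientation: [-0.724, 3.057, 0.0]
contact_force: [-0.0, 0.1, -0.5]
opening: 0.0528
finger_force: 0.0
```

>>> step_arm(deltas=[{"claw": 0.4,"delta_pos": [0,0,0],"twist": 0},{"claw": 0.4,"delta_pos": [0,0,0],"twist": 0},{"claw": 0.4,"delta_pos": [0,0,0],"twist": 0},{"claw": 0.4,"delta_pos": [0,0,0],"twist": 0},{"claw": 0.4,"delta_pos": [0,0,0],"twist": 0},{"claw": 0.4,"delta_pos": [0,0,0],"twist": 0},{"claw": 0.4,"delta_pos": [0,0,0],"twist": 0},{"claw": 0.4,"delta_pos": [0,0,0],"twist": 0},{"claw": 0.4,"delta_pos": [0,0,0],"twist": 0},{"claw": 0.4,"delta_pos": [0,0,0],"twist": 0}])

```text
time: 50.7
eef_pos: [0.4446, 0.0527, 0.4926]
orientation: [-0.724, 3.057, 0.0]
contact_force: [0.6, 0.5, -0.1]
opening: 0.0531
finger_force: 0.0
```

Run:
```python
from h import *
S=[(.6096,.1359),(.5424,.2700),(.4752,.4041)]
P={"hook":(0,0,.16),"footL":(0,.052,.006),"footR":(0,-.052,.006),"web":(0,0,-.05),"pl1":(.025,.03,-.097),"pl2":(.025,-.03,-.097)}
for cam in("wrist","top","scene"):
    d=vision.get_image(cam); h=cv2.cvtColor(d["color"],cv2.COLOR_RGB2HSV).astype(int)
    for i,s in enumerate(S):
        out={}
        for k,v in P.items():
            u=proj(d,frame(s,.465,[v],.177)[0])[0].round().astype(int)
            if 0<=u[0]<640 and 0<=u[1]<480: out[k]=(u.tolist(),h[u[1],u[0]].tolist())
        print(cam,i,out)
seq=[]
for _ in range(12): seq.append(cv2.cvtColor(vision.get_image("scene")["color"],cv2.COLOR_RGB2GRAY)[90:290,330:440].astype(float))
print([round(np.abs(b-seq[0]).mean(),2) for b in seq[1:]],[np.round(cv2.phaseCorrelate(seq[0],b)[0],2).tolist() for b in seq[1::4]])
```

```text
wrist 0 {'hook': ([319, 415], [29, 249, 247]), 'footL': ([357, 329], [22, 222, 194]), 'footR': ([280, 329], [22, 224, 170]), 'web': ([318, 309], [13, 18, 224]), 'pl1': ([337, 309], [8, 23, 135]), 'pl2': ([300, 309], [9, 26, 139])}
wrist 1 {'hook': ([474, 413], [18, 149, 137]), 'footL': ([468, 328], [105, 26, 39]), 'footR': ([391, 329], [165, 12, 41]), 'web': ([419, 309], [125, 33, 46]), 'pl1': ([429, 308], [14, 22, 223]), 'pl2': ([392, 309], [165, 13, 39])}
wrist 2 {'hook': ([617, 406], [130, 21, 37]), 'footL': ([572, 326], [15, 79, 132]), 'footR': ([501, 328], [120, 37, 48]), 'web': ([517, 308], [13, 15, 235]), 'pl1': ([518, 307], [11, 28, 204]), 'pl2': ([483, 308], [15, 24, 65])}
top 0 {'hook': ([257, 201], [25, 116, 97]), 'footL': ([245, 229], [26, 114, 130]), 'footR': ([286, 210], [25, 115, 129]), 'web': ([268, 225], [26, 107, 146]), 'pl1': ([255, 226], [25, 111, 140]), 'pl2': ([276, 216], [25, 117, 133])}
top 1 {'hook': ([190, 233], [27, 206, 253]), 'footL': ([185, 257], [16, 64, 196]), 'footR': ([227, 238], [20, 219, 224]), 'web': ([211, 252], [14, 41, 168]), 'pl1': ([200, 252]
[... 519 characters left out ...]
scene 1 {'hook': ([392, 167], [26, 208, 253]), 'footL': ([393, 192], [19, 155, 166]), 'footR': ([378, 215], [21, 218, 213]), 'web': ([384, 215], [15, 44, 208]), 'pl1': ([393, 221], [10, 6, 249]), 'pl2': ([385, 234], [8, 21, 143])}
scene 2 {'hook': ([414, 135], [26, 209, 252]), 'footL': ([414, 161], [20, 203, 172]), 'footR': ([400, 182], [21, 218, 208]), 'web': ([404, 184], [26, 206, 252]), 'pl1': ([413, 190], [8, 21, 95]), 'pl2': ([405, 202], [15, 13, 80])}
[np.float64(1.7), np.float64(1.72), np.float64(1.71), np.float64(1.7), np.float64(1.71), np.float64(1.72), np.float64(1.71), np.float64(1.72), np.float64(1.71), np.float64(1.72), np.float64(1.7)] [[0.02, 0.0], [0.01, -0.0], [-0.02, -0.0]]
```

The hooks, feet and bracket plates are at the predicted pixels at all three stations. Frame differences are constant noise with no motion, so I'm handing in.

```bash
python3 -c "
from rig import manip
print(manip.hand_in())"
```

```text
the job is handed in; nothing more can be done
None
```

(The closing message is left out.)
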